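# Reload the feed magazine of the terminal-strip tester

## Robot

A 6-joint arm with a two-finger parallel gripper is mounted at the origin on a cart in front of the work surface, level with it; the furniture and walls round the work are solid. World frame = base frame: x ahead of the robot, y to its left, z up, the work surface at z = 0. Lengths are in m, angles in rad, forces in N, time in s.
With the tool pointing down it reaches from about 0.35 to 0.8 m from the base axis. Payload 7.3 kg.
Tool frame: the origin (TCP) lies midway between the tips of the shut fingers; the grasp point (between the pads) lies 19 mm behind it; z points along the fingers, y is the direction in which the jaws open and shut (so a half turn about z gives the same grasp; the last joint's range is limited). The gripper opens to 85 mm and grips with 20 to 120 N. Pads are 22 mm wide; open, the fingers measure 114 mm over their backs; the gripper's body (76 mm by 85 mm) begins 54 mm behind the grasp point. The pads swing forward as they close: fully open they stand 13 mm farther back than shut.
Start: joints at [1.004, 0.342, 1.524, -0, 1.275, -0.146], TCP at [0.214, 0.479, 0.231] pointing down, gripper open.
Joint ranges: [-2.53, 2.53], [-0.77, 2.02], [0.04, 2.7], [-1, 4.14], [0.28, 2.66], [-3.11, 3.11]. Speed limits (rad/s): [2.57, 2.57, 3.14, 3.14, 3.14, 3.14].

## Interface

Orientations are given as a 3x3 rotation matrix whose columns are the frame's x, y, z axes.
In Python, from rig import ctrl, viewer gives the robot as it stands.
- The arm moves only by the tool jog_arm, never from a script. Its argument "deltas" is a list of rows, each a list of 7 numbers: the shift along the tool's x, y, z in m, then the turn, a rotation vector about the tool's x, y, z in rad, then the gripper command: -1 is shut, 1 is fully open, values between are in proportion. In form: [[tx, ty, tz, rx, ry, rz, fingers], ...]. A call has 1 to 5 rows; each row shifts and turns the commanded pose from where the row before left it, along the tool's axes as they then stand; what a row does not reach is not made up. A row lasts 1/12 s, in which the tool goes at most 41.7 mm and 7.16 degrees, less where a joint would pass 70% of its speed; a pose out of reach is approached as far as the arm can. A call with a gripper value outside its range is refused whole. The fingers move at their own pace and stop on an object; the grip force is fixed at half the most. Time passes only in rows, so rows that do not move let the fingers close. It gives the time, the measured TCP pose, the force and the opening at its end, in the units of the state.
- ctrl.observe(): the state, without advancing time (a new reading comes with each control period).
- viewer.camera(name): name is "scene" or "top"; returns the picture (384x512x3 uint8, red, green, blue); there is no depth.
- viewer.calibration(name): a dict with "camera_matrix" (3x3 intrinsics, pixels), "R" (3x3) and "t" (3): a world point X has camera coordinates R X + t. Camera axes: x right, y down, z forward; pixel columns grow to the right and rows downward; lengths in m; the calibration is good to about 2 mm. A picture is of the moment at which its call begins. calibration takes no time and is no camera call.
- ctrl.job_done(): hands the job in, once; it reports no verdict.
The state is a dict: "clock": time; "qpos": joint angles; "joint_vel": joint speeds; "joint_efforts": joint torques, N m; "eef_pos": TCP position; "eef_rot": TCP orientation; "force": force on the tool from outside, world axes, zero at the start; "ft_torque": the same for the moment, N m; "gripper_width": finger opening in m.
Only numpy, scipy, OpenCV 4.12 (cv2) and the standard library are available. Lean on these libraries where they do the work, as an engineer would, in place of code of your own. Each camera call takes 0.05 s, during which the arm holds its last target.

## Task

Reload the terminal-strip tester: draw the sprung follower of its feed magazine back until its plunger catches and holds it by itself, and lay the two loose white terminal strips flat in the track, crosswise, screws up, between the stop and the follower. Then take the plunger out of its catch and ease the follower forward by hand - do not let it snap - until it presses the two strips against the stop, and let go; leave the other things on the bench alone.

Things in the scene. Friction and masses are not known exactly. Their poses are not given: they have to be found in the camera images.
- magazine: Feed magazine fixed to the bench, grey base 236 mm long (its x), 104 mm wide (y). Origin: centre of the underside, on the bench top; z up, +x = feed direction. Track floor 10 mm above the origin, 80 mm wide between rails (y -40 to +40 mm); sheet guides above the rails flare outward from z = 20 mm to 46 mm from the middle at z = 31 mm. Four screwed feet, 9 mm high, reach y = +-70 mm at x = +-96 mm.
- stop_face (a point): Foot of the inner face of the stop, the steel plate across the feed end of the track: at x = +95 mm, y = 0, z = 10 mm (track floor) of the magazine. The stop and the grey test head behind it, out to x = 118 mm, are 28 mm high above the bench, its sockets 30 mm.
- follower (a joint): Travel (m) of the black follower block: 0 = face against the stop, grows as it is drawn back to -x of the magazine, end of travel 0.138. Its face stands at x = 95 mm - travel and is 77 mm wide, top 34 mm above the bench (block 32 mm); block and spring drum reach 63 mm behind the face. A constant-force spring pulls it to the stop with about 7 N. Pressing the two strips home it rests at 0.036.
- knob (a point): Centre of the black upright knob (cylinder, 25 mm diameter, 20 mm high) of the indexing plunger on the follower, 20 mm behind its face, y = 0. Centre 66 mm above the bench while the pin rides on the track floor, 58 mm when it has dropped into the catch. Below it a sleeve, 18 mm wide, ends 44 mm above the bench. Friction of fingers leaning on the knob can keep it from dropping; draw it lightly down.
- plunger (a joint): Height (m) of plunger and knob: 0 = 8 mm pin riding on the bar in the track floor, -0.008 = dropped into the bar's one hole (12 mm long), which holds the follower; at most +0.008. Its spring presses it down with about 8 N. The hole lies at y = 0, covered by the follower when it counts; its place is adjustable and not given: it catches at a travel between 0.106 and 0.131, found by feel. Lift 8 mm or more to free.
- strip_1: White terminal strip, 18 mm (its x) by 72 mm (its y) by 17 mm high, about 50 g, a row of six screw blocks on a flat foot; lies loose on the bench, screws up. Origin at the centre of its underside, z up. Both strips and both ways round are alike.
- strip_2: The other white terminal strip, same as strip_1.
- water_bath: The tall water bath along the back of the bench, fixed: 364 mm deep (its x), 742 mm wide (its y), 283 mm high, origin at the centre of its underside, front towards -x. Not part of the job; keep wrist and gripper clear of its front, which stands close behind the magazine and the strips.
- spanner: Bystander: open spanner, 43 x 154 x 7 mm, long along its y.
- hex_key: Bystander: hexagon key, 28 x 75 x 6 mm, long along its y, lies between the strips.
- thermo_case: Bystander: thermometer in its clear case, 16 x 163 x 16 mm, long along its y, behind the magazine.
- pencil_probe: Bystander: red and black test probe, 11 x 128 x 11 mm, long along its y, in front of the magazine.

How it is judged:
On the way, in this order (a step that is already met when the one before it is completed fails the run):
1. The follower is drawn back and held by its catch alone, nothing touching it (value of joint follower above 0.105 m and contact force between the fingers and magazine below 0.2 N and velocity of joint follower above -0.01 m/s), for 0.3 s.
2. Both strips lie flat and crosswise in the track, let go, while the follower is still held back (value of joint follower above 0.105 m and contact force between the fingers and magazine below 0.2 N and z of strip_1 in the frame of magazine between 0.008 and 0.0125 m and angle between each of strip_1, strip_2's own z axis and vertical below 0.07 rad and y of strip_1 in the frame of magazine between -0.006 and 0.006 m and angle between the y axis of each of strip_1, strip_2 and the y axis of magazine, either way round below 0.12 rad and x of strip_1 in the frame of magazine between -0.03 and 0.088 m and linear speed of each of strip_1, strip_2 below 0.02 m/s and z of strip_2 in the frame of magazine between 0.008 and 0.0125 m and y of strip_2 in the frame of magazine between -0.006 and 0.006 m and x of strip_2 in the frame of magazine between -0.03 and 0.088 m), for 0.2 s.
At the end, for the whole second after the job is handed in: Both strips lie flat on the track floor (within 2.5 mm, tilt under 4 degrees), crosswise (within 7 degrees, centred within 6 mm), one behind the other against the stop; the follower is at rest against them (travel 0.033 to 0.040) and nothing is held (z of strip_1 in the frame of magazine between 0.008 and 0.0125 m and angle between each of strip_1, strip_2's own z axis and vertical below 0.07 rad and y of strip_1 in the frame of magazine between -0.006 and 0.006 m and angle between the y axis of each of strip_1, strip_2 and the y axis of magazine, either way round below 0.12 rad and x of strip_1 in the frame of magazine between -0.03 and 0.088 m and linear speed of each of strip_1, strip_2 below 0.02 m/s and x of each of strip_1, strip_2 in the frame of magazine above 0.064 m and z of strip_2 in the frame of magazine between 0.008 and 0.0125 m and y of strip_2 in the frame of magazine between -0.006 and 0.006 m and x of strip_2 in the frame of magazine between -0.03 and 0.088 m and value of joint follower between 0.033 and 0.04 m and contact force between the fingers and magazine below 0.2 N and velocity of joint follower between -0.005 and 0.005 m/s); the robot touches nothing.
It fails at once if The follower snaps forward (faster than 0.3 m/s) instead of being eased (value of joint follower below 0.1 m and velocity of joint follower below -0.3 m/s).
It fails at once if A bystander is shifted by more than 30 mm (distance of any of spanner, hex_key, thermo_case, pencil_probe from where it was at the start of the episode above 0.03 m).
It also fails if it takes over 72 s, if anything falls off the work surface, if the arm or the gripper's body presses on something with over 40 N, if the wrist force passes 120 N, or if a joint passes its speed limit or range.

## Working session

There is one attempt and no reset: what is moved stays moved. The work goes in short steps, Python scripts to look and compute and a tool call to move; the robot and the scene stay as the last step left them, time stands still between calls to the robot, and variables do not carry over. Pictures are saved under pics/ and viewed, and the job is handed in when it is done.

Besides the shell and the picture viewer there is one more tool, called after "Call:" as a command line: name --pt "numbers of a row" for each row, then --argument value for the rest. jog_arm: Moves the arm, as the interface text tells. Its arguments: {"type":"object","properties":{"deltas":{"type":"array","items":{"type":"array","items":{"type":"number"}}}},"required":["deltas"]}

```bash
ls; mkdir -p pics
python3 - <<'E'
from rig import ctrl, viewer
import cv2
for n in ["scene","top"]:
    im=viewer.camera(n); cv2.imwrite(f"pics/{n}0.png",im[:,:,::-1])
    c=viewer.calibration(n); print(n,c)
s=ctrl.observe(); print(s)
E
```

```text
pics
scene {'camera_matrix': array([[405.86213088,   0.        , 254.59427387],
       [  0.        , 405.86213088, 189.91128916],
       [  0.        ,   0.        ,   1.        ]]), 'R': array([[ 0.64863163, -0.76107235,  0.0067738 ],
       [-0.48367176, -0.41905328, -0.76841133],
       [ 0.5876552 ,  0.4951396 , -0.63992042]]), 't': array([-0.23964376,  0.37898602,  0.60689655])}
top {'camera_matrix': array([[408.72607321,   0.        , 252.54118788],
       [  0.        , 408.72607321, 195.51777598],
       [  0.        ,   0.        ,   1.        ]]), 'R': array([[-0.01714313, -0.99970646,  0.01712009],
       [-0.99070113,  0.01467232, -0.13526272],
       [ 0.13497182, -0.01927972, -0.99066185]]), 't': array([0.13873883, 0.55296217, 1.15497984])}
{'clock': 0.1, 'qpos': array([ 1.00398819e+00,  3.42645893e-01,  1.52492015e+00,  7.97257629e-06,
        1.27540862e+00, -1.46000681e-01]), 'joint_vel': array([-1.47298632e-03, -9.22114060e-04, -2.69835418e-03, -1.54726616e-03,
        7.41410088e-05,  1.21827841e-03]), 'joint_efforts': array([ 1.38012980e-03, -4.34447300e+01, -2.46490896e+01, -1.54008167e-04,
        4.63407618e-03,  5.96668656e-06]), 'eef_pos': array([0.21424424, 0.47890254, 0.23069964]), 'eef_rot': array([[-9.12758364e-01,  4.08499214e-01, -7.48492699e-04],
       [ 4.08499847e-01,  9.12757649e-01, -1.16179286e-03],
       [ 2.08600966e-04, -1.36619530e-03, -9.99999045e-01]]), 'force': array([0.69852404, 0.23493826, 0.361215  ]), 'ft_torque': array([ 0.02652068,  0.01171311, -0.02384109]), 'gripper_width': 0.0850830611815037}
```

View pics/scene0.png

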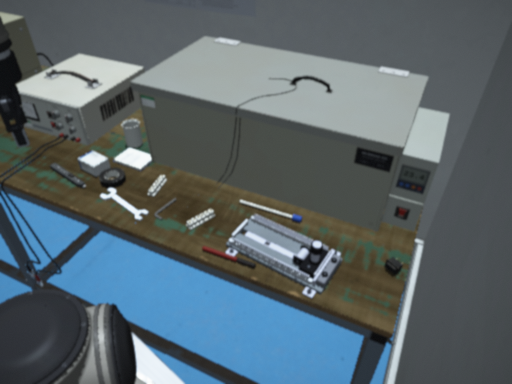

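View pics/top0.png

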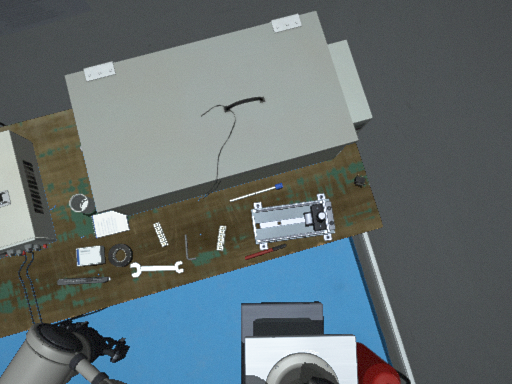

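The top view shows the magazine at about (292,219), with the follower and knob at its right end (~(320,215)). The strips are at (161,234) and (221,237). Next I'll zoom in.

Run:
```python
import cv2
a=cv2.imread("pics/top0.png")[175:275,130:350]; cv2.imwrite("pics/topz.png",cv2.resize(a,None,fx=3.6,fy=3.6,interpolation=cv2.INTER_CUBIC))
a=cv2.imread("pics/scene0.png")[165:305,140:350]; cv2.imwrite("pics/scenez.png",cv2.resize(a,None,fx=3.8,fy=3.8,interpolation=cv2.INTER_CUBIC))
```

```text
(no output)
```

View pics/topz.png

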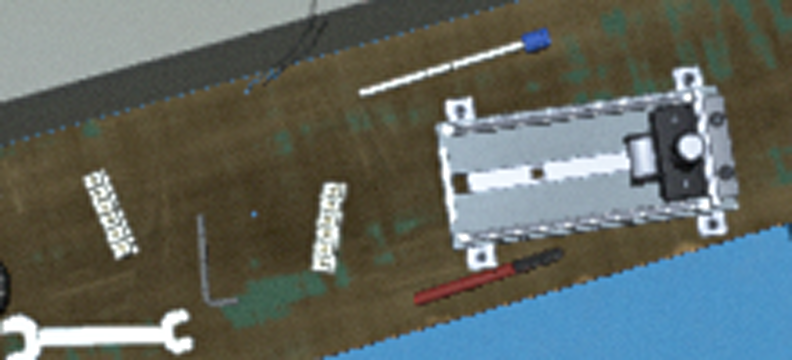

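View pics/scenez.png

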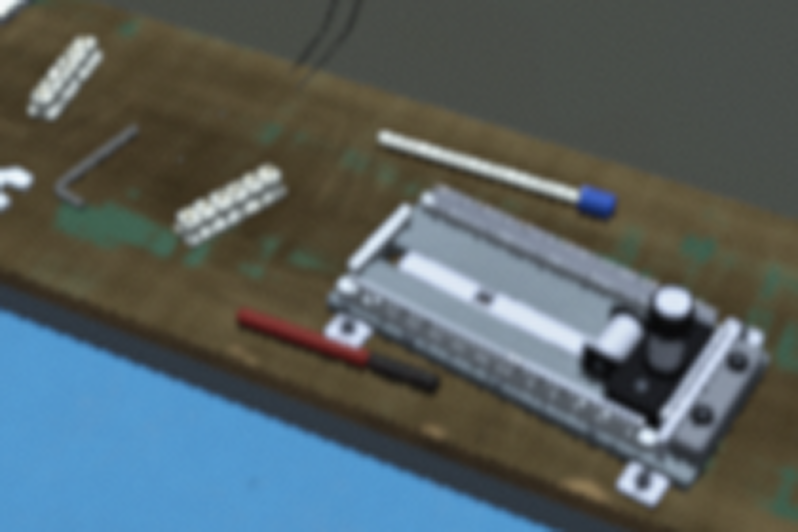

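```bash
cat > h.py <<'E'
import numpy as np, cv2
from rig import ctrl, viewer
def ray(n,uv):
    c=viewer.calibration(n);K,R,t=[np.array(c[k]) for k in("camera_matrix","R","t")]
    d=R.T@np.linalg.solve(K,np.array([uv[0],uv[1],1.])); return -R.T@t,d/np.linalg.norm(d)
def plane(n,uv,z):
    o,d=ray(n,uv); return o+d*(z-o[2])/d[2]
def tri(uvt,uvs):
    o1,d1=ray("top",uvt);o2,d2=ray("scene",uvs)
    a=np.linalg.lstsq(np.c_[d1,-d2],o2-o1,rcond=None)[0]
    p,q=o1+a[0]*d1,o2+a[1]*d2
    return (p+q)/2,np.linalg.norm(p-q)
def proj(n,X):
    c=viewer.calibration(n);K,R,t=[np.array(c[k]) for k in("camera_matrix","R","t")]
    v=K@(R@np.array(X)+t); return v[:2]/v[2]
def crop(img,u0,v0,w,h,f,name,grid=10):
    a=cv2.resize(img[v0:v0+h,u0:u0+w],None,fx=f,fy=f,interpolation=cv2.INTER_CUBIC)
    for u in range(u0-u0%-grid,u0+w,grid):
        x=int((u-u0+.5)*f); cv2.putText(a,str(u),(x,9),0,.35,(0,255,255)); cv2.line(a,(x,10),(x,16),(0,255,255))
    for v in range(v0-v0%-grid,v0+h,grid):
        y=int((v-v0+.5)*f); cv2.putText(a,str(v),(0,y),0,.35,(0,255,255)); cv2.line(a,(22,y),(28,y),(0,255,255))
    cv2.imwrite(name,a)
E
python3 - <<'E'
from h import *
t=cv2.imread("pics/top0.png");s=cv2.imread("pics/scene0.png")
crop(t,245,188,96,66,8,"pics/tm.png"); crop(s,222,205,125,97,6,"pics/sm.png")
# strips
for n,im,boxes in(("top",t,[(150,215,25,40),(212,220,20,36)]),("scene",s,[(143,170,28,30),(184,204,36,28)])):
    for (u,v,w,h) in boxes:
        g=cv2.cvtColor(im,cv2.COLOR_BGR2HSV)[v:v+h,u:u+w]
        m=((g[:,:,2]>120)&(g[:,:,1]<80)).astype(np.uint8)
        p=np.argwhere(m)[:,::-1].astype(np.float32)+[u,v]
        r=cv2.minAreaRect(p.astype(np.float32)); print(n,len(p),p.mean(0),r)
        if n=="top":
            for z in(0.008,.017):
                c=plane(n,r[0],z); b=np.array([plane(n,q,z)[:2] for q in cv2.boxPoints(r)])
                e=[b[1]-b[0],b[2]-b[1]]; e.sort(key=np.linalg.norm)
                print(z,c.round(4),[np.linalg.norm(x).round(4) for x in e],"long dir deg",np.degrees(np.arctan2(e[1][1],e[1][0])).round(1))
E
```

```text
top 163 [160.24539877 234.05521472] ((160.47189331054688, 234.21746826171875), (24.911916732788086, 6.907888889312744), 67.61986541748047)
0.008 [0.4483 0.4016 0.008 ] [np.float64(0.0201), np.float64(0.0737)] long dir deg -157.2
0.017 [0.4479 0.3997 0.017 ] [np.float64(0.0199), np.float64(0.0731)] long dir deg -157.2
top 157 [220.78980892 237.81528662] ((221.02999877929688, 237.78997802734375), (6.788225173950195, 24.465898513793945), 8.130102157592773)
0.008 [0.435  0.2241 0.008 ] [np.float64(0.02), np.float64(0.0715)] long dir deg -8.5
0.017 [0.4347 0.2236 0.017 ] [np.float64(0.0199), np.float64(0.071)] long dir deg -8.5
scene 198 [156.97474747 184.52525253] ((156.71951293945312, 184.97560119628906), (8.901904106140137, 24.987802505493164), 38.65980529785156)
scene 255 [199.6745098  218.37647059] ((199.97171020507812, 218.3490753173828), (9.712858200073242, 30.88688850402832), 60.945396423339844)
```

View pics/tm.png

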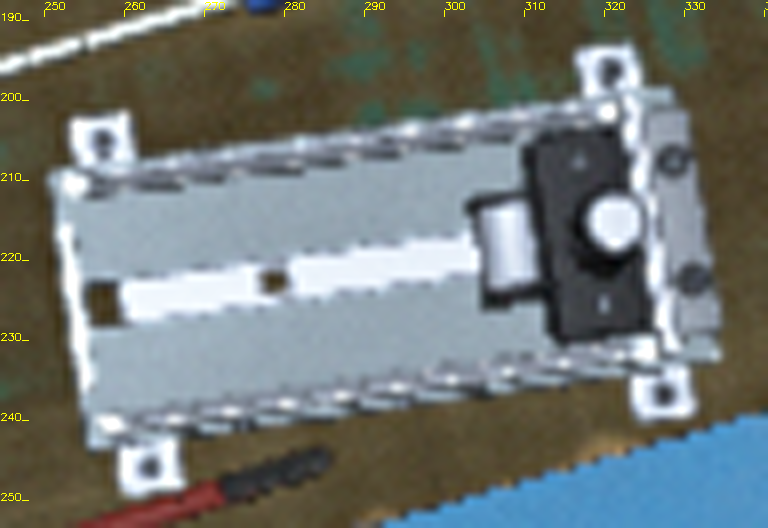

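View pics/sm.png

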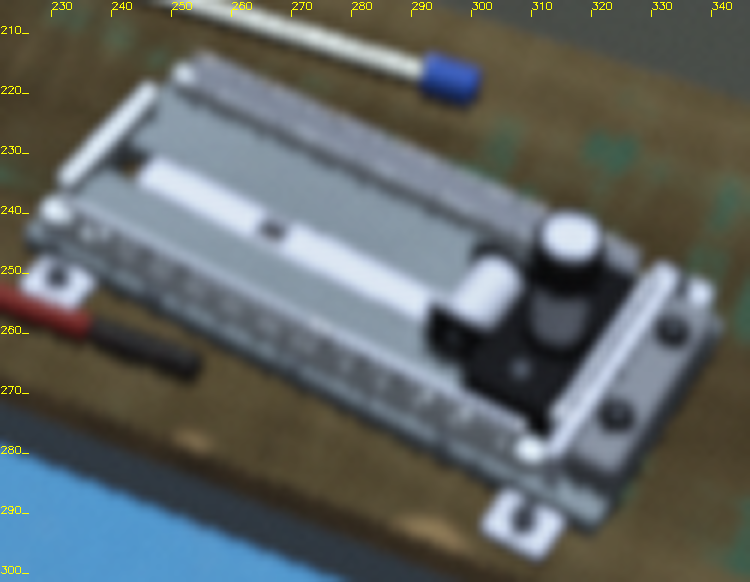

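Run:
```python
from h import *
F=dict(TL=(257.25,205.1),TR=(320.75,196.4),BR=(327.25,236.9),BL=(263.25,245.9))
P={k:plane("top",v,.009) for k,v in F.items()}
for k in P:print(k,P[k].round(4))
c=sum(P.values())/4; ex=(P["TR"]-P["TL"])+(P["BR"]-P["BL"]); print("centre",c,"span",np.linalg.norm(P["TR"]-P["TL"]),np.linalg.norm(P["BR"]-P["BL"]),np.linalg.norm(P["TR"]-P["BR"]),np.linalg.norm(P["TL"]-P["BL"]))
yaw=np.arctan2(ex[1],ex[0]);print("yaw",yaw,np.degrees(yaw))
ey=(P["TL"]-P["BL"])+(P["TR"]-P["BR"]);print("ydir",np.degrees(np.arctan2(ey[1],ey[0])))
X=np.array([np.cos(yaw),np.sin(yaw)]);Y=np.array([-X[1],X[0]])
def mg(p): d=np.array(p)[:2]-c[:2]; return (d@X).round(4),(d@Y).round(4)
for n,a,b in(("BL",F["BL"],(230.8,250.8)),("BR",F["BR"],(308.3,291.2)),("knobtop",(321,215.25),(316.5,244.5)),("hole",(278.6,222.6),(266.8,242.8)),("strip1",(160.5,234.2),(156.97,184.5)),("strip2",(221.03,237.8),(199.8,218.35))):
    p,e=tri(a,b);print(n,p.round(4),"gap",round(e,4),"mag",mg(p))
print("hole plane",mg(plane("top",(278.6,222.6),.01)),"knob plane .076",mg(plane("top",(321,215.25),.076)),plane("top",(321,215.25),.076))
```

```text
TL [0.5299 0.1158 0.009 ]
TR [ 0.5532 -0.0746  0.009 ]
BR [ 0.4323 -0.089   0.009 ]
BL [0.4092 0.1005 0.009 ]
centre [0.48114029 0.01318749 0.009     ] span 0.19182703514118102 0.1909014641890703 0.12167437872548657 0.12166823720863136
yaw -1.4491689796759313 -83.03126633671063
ydir 7.033479737398537
BL [0.4086 0.101  0.0068] gap 0.0018 mag (np.float64(-0.096), np.float64(-0.0614))
BR [ 0.4319 -0.089   0.006 ] gap 0.0015 mag (np.float64(0.0955), np.float64(-0.0612))
knobtop [ 0.4908 -0.0605  0.0742] gap 0.001 mag (np.float64(0.0743), np.float64(0.0007))
hole [0.4762 0.0543 0.0101] gap 0.0015 mag (np.float64(-0.0414), np.float64(0.0001))
strip1 [0.4477 0.4013 0.0111] gap 0.0014 mag (np.float64(-0.3893), np.float64(0.0139))
strip2 [0.4339 0.2249 0.0094] gap 0.0026 mag (np.float64(-0.2158), np.float64(-0.0212))
hole plane (np.float64(-0.0408), np.float64(0.0006)) knob plane .076 (np.float64(0.0744), np.float64(0.0008)) [ 0.49097946 -0.06053029  0.076     ]
```

```bash
cat >> h.py <<'E'
C=np.array([.4811,.0132]); YAW=np.radians(-83.03)
MX=np.array([np.cos(YAW),np.sin(YAW)]);MY=np.array([-MX[1],MX[0]])
def m2w(x,y): return C+x*MX+y*MY
def w2m(p): d=np.array(p)[:2]-C; return np.array([d@MX,d@MY])
def goal(xy,z,yang):
    """remaining tool-frame delta to tool-down pose at xy,z with tool y at yang deg"""
    from scipy.spatial.transform import Rotation as Ro
    s=ctrl.observe(); R=s["eef_rot"]; a=np.radians(yang)
    y=np.array([np.cos(a),np.sin(a),0]);zz=np.array([0,0,-1.]);G=np.c_[np.cross(y,zz),y,zz]
    d=np.r_[xy,z]-s["eef_pos"]
    print("pos",s["eef_pos"].round(4),"mag",w2m(s["eef_pos"]).round(4),"F",s["force"].round(1),"w",s["gripper_width"].round(4),"t",s["clock"])
    print("tool delta (cur axes)",(R.T@d).round(4),"(goal axes)",(G.T@d).round(4),"rotvec",Ro.from_matrix(R.T@G).as_rotvec().round(4))
E
python3 - <<'E'
from h import *
for uv in((132,216),(273,175)): p=plane("top",uv,0);print(p,w2m(p))
goal(m2w(.075,0),.13,96.97)
E
```

```text
[0.50399509 0.48815416 0.        ] [-0.46866586  0.0803614 ]
[0.62184366 0.06614795 0.        ] [-0.03547747  0.14612875]Traceback (most recent call last):
  File "<stdin>", line 3, in <module>
  File "h.py", line 33, in goal
    print("pos",s["eef_pos"].round(4),"mag",w2m(s["eef_pos"]).round(4),"F",s["force"].round(1),"w",s["gripper_width"].round(4),"t",s["clock"])
                                                                                                   ^^^^^^^^^^^^^^^^^^^^^^^^
AttributeError: 'float' object has no attribute 'round'
```

Call:
jog_arm --pt "0 0 0 0 0 -0.11 1" --pt "0 0 0 0 0 -0.11 1" --pt "0 0 0 0 0 -0.11 1" --pt "0 0 0 0 0 -0.11 1" --pt "0 0 0 0 0 -0.11 1"

```text
clock: 0.52
eef_pos: [0.2143, 0.479, 0.2309]
eef_rot: [[-0.991, -0.134, -0.0], [-0.134, 0.991, -0.001], [0.001, -0.001, -1.0]]
force: [-0.3, 0.0, -0.5]
gripper_width: 0.0856
```

```bash
sed -i 's/s\["gripper_width"\].round(4)/round(s["gripper_width"],4)/' h.py
python3 - <<'E'
from h import *
goal(m2w(.075,0),.13,96.97)
E
```

```text
pos [0.2143 0.479  0.2309] mag [-0.4947 -0.2083] F [-0.3  0.  -0.5] w 0.0856 t 0.5167
tool delta (cur axes) [-0.2009 -0.5723  0.1012] (goal axes) [-0.2083 -0.5697  0.1009] rotvec [-0.0007 -0.0006  0.013 ]
```

Call:
jog_arm --pt "-0.013 -0.0356 0 0 0 0.013 1" --pt "-0.013 -0.0356 0 0 0 0 1" --pt "-0.013 -0.0356 0 0 0 0 1" --pt "-0.013 -0.0356 0 0 0 0 1" --pt "-0.013 -0.0356 0 0 0 0 1"

```text
clock: 0.93
eef_pos: [0.3002, 0.3085, 0.231]
eef_rot: [[-0.993, -0.117, -0.0], [-0.117, 0.993, -0.0], [0.0, -0.0, -1.0]]
force: [1.1, -1.0, -0.6]
gripper_width: 0.0856
```

Call:
jog_arm --pt "-0.013 -0.0356 0 0 0 0 1" --pt "-0.013 -0.0356 0 0 0 0 1" --pt "-0.013 -0.0356 0 0 0 0 1" --pt "-0.013 -0.0356 0 0 0 0 1" --pt "-0.013 -0.0356 0 0 0 0 1"

```text
clock: 1.35
eef_pos: [0.3855, 0.1391, 0.2313]
eef_rot: [[-0.993, -0.116, -0.0], [-0.116, 0.993, 0.0], [0.0, 0.0, -1.0]]
force: [0.3, -0.1, 0.2]
gripper_width: 0.0856
```

Call:
jog_arm --pt "-0.013 -0.0356 0.01 0 0 0 1" --pt "-0.013 -0.0356 0.02 0 0 0 1" --pt "-0.013 -0.0356 0.02 0 0 0 1" --pt "-0.013 -0.0356 0.02 0 0 0 1" --pt "-0.013 -0.0356 0.02 0 0 0 1"

```text
clock: 1.77
eef_pos: [0.4689, -0.0264, 0.1425]
eef_rot: [[-0.993, -0.116, 0.0], [-0.116, 0.993, 0.0], [-0.0, 0.0, -1.0]]
force: [1.2, -1.0, 0.0]
gripper_width: 0.0853
```

Run:
```python
from h import *
goal(m2w(.075,0),.05,96.97)
```

```text
pos [ 0.4689 -0.0264  0.1425] mag [ 0.0378 -0.017 ] F [ 1.2 -1.   0. ] w 0.0853 t 1.7667
tool delta (cur axes) [-0.0172 -0.0371  0.0925] (goal axes) [-0.017  -0.0372  0.0925] rotvec [ 0.0002  0.     -0.0057]
```

Call:
jog_arm --pt "-0.007 -0.017 0 0 0 -0.006 1" --pt "-0.006 -0.013 0 0 0 0 1" --pt "0 0 0 0 0 0 1"

```text
clock: 2.02
eef_pos: [0.4863, -0.0549, 0.1433]
eef_rot: [[-0.993, -0.119, 0.001], [-0.119, 0.993, -0.0], [-0.001, -0.0, -1.0]]
force: [0.7, 0.1, 0.2]
gripper_width: 0.0856
```

Run:
```python
from h import *
goal(m2w(.075,0),.05,96.97)
```

```text
pos [ 0.4863 -0.0549  0.1433] mag [ 0.0683 -0.0031] F [0.7 0.1 0.2] w 0.0856 t 2.0167
tool delta (cur axes) [-0.003  -0.0067  0.0933] (goal axes) [-0.0031 -0.0067  0.0933] rotvec [-0.0005  0.0005 -0.002 ]
```

Call:
jog_arm --pt "-0.003 -0.0067 0.02 0 0 0 1" --pt "0 0 0.025 0 0 0 1" --pt "0 0 0.025 0 0 0 1" --pt "0 0 0.02 0 0 0 1" --pt "0 0 0.003 0 0 0 1"

```text
clock: 2.43
eef_pos: [0.4867, -0.0574, 0.0483]
eef_rot: [[-0.992, -0.123, -0.005], [-0.123, 0.992, 0.002], [0.005, 0.002, -1.0]]
force: [-1.4, 0.6, 0.2]
gripper_width: 0.0854
```

Run:
```python
from h import *
goal(m2w(.075,0),.05,96.97)
t=viewer.camera("top")[:,:,::-1];s=viewer.camera("scene")[:,:,::-1]
crop(s,222,175,125,127,5,"pics/s1.png")
crop(t,245,178,96,76,6,"pics/t1.png")
a=np.zeros((635,1210,3),np.uint8)
```

```text
pos [ 0.4867 -0.0574  0.0483] mag [ 0.0708 -0.003 ] F [-1.4  0.6  0.2] w 0.0854 t 2.4333
tool delta (cur axes) [-0.003  -0.0042 -0.0018] (goal axes) [-0.003  -0.0042 -0.0017] rotvec [ 0.0023 -0.0046  0.0015]
```

View pics/s1.png

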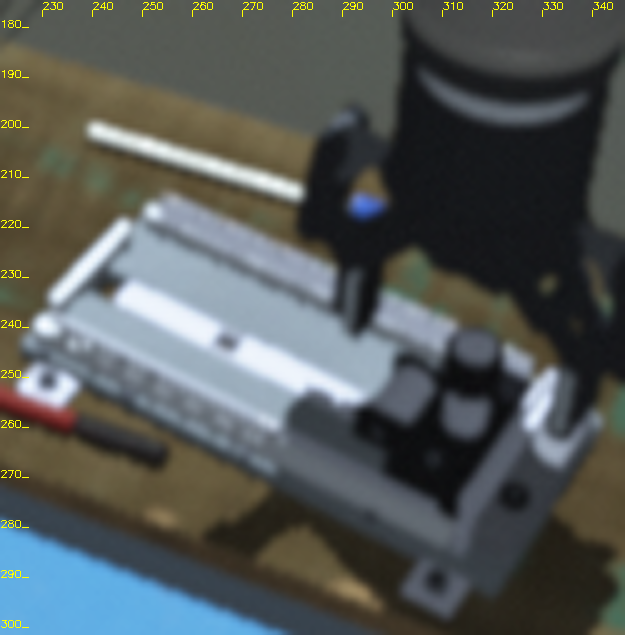

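Call:
jog_arm --pt "-0.003 -0.004 -0.003 0.002 -0.004 0 1" --pt "0 0 0 0 0 0 1" --pt "0 0 0 0 0 0 1"

```text
clock: 2.78
eef_pos: [0.4936, -0.063, 0.0552]
eef_rot: [[-0.993, -0.122, 0.008], [-0.122, 0.993, -0.002], [-0.007, -0.003, -1.0]]
force: [-0.6, 0.2, 0.3]
gripper_width: 0.0852
```

Run:
```python
from h import *
goal(m2w(.075,0),.05,96.97)
```

```text
pos [ 0.4936 -0.063   0.0552] mag [0.0772 0.0031] F [-0.6  0.2  0.3] w 0.0852 t 2.7833
tool delta (cur axes) [0.0031 0.0022 0.0051] (goal axes) [0.0031 0.0022 0.0052] rotvec [-0.0033  0.0073  0.0005]
```

Call:
jog_arm --pt "0.003 0.002 0.004 -0.003 0.007 0 1" --pt "0 0 0 0 0 0 1" --pt "0 0 0 0 0 0 1"

```text
clock: 3.03
eef_pos: [0.4888, -0.061, 0.0495]
eef_rot: [[-0.993, -0.122, -0.004], [-0.122, 0.993, 0.001], [0.003, 0.001, -1.0]]
force: [-0.4, 0.2, -1.0]
gripper_width: 0.0855
```

Run:
```python
from h import *
goal(m2w(.075,0),.05,96.97)
```

```text
pos [ 0.4888 -0.061   0.0495] mag [ 0.0746 -0.0013] F [-0.4  0.2 -1. ] w 0.0855 t 3.0333
tool delta (cur axes) [-0.0013 -0.0004 -0.0005] (goal axes) [-0.0013 -0.0004 -0.0005] rotvec [ 0.0013 -0.0034  0.0005]
```

Call:
jog_arm --pt "0 0 0 0 0 0 -1" --pt "0 0 0 0 0 0 -1" --pt "0 0 0 0 0 0 -1" --pt "0 0 0 0 0 0 -1" --pt "0 0 0 0 0 0 -1"

```text
clock: 3.45
eef_pos: [0.4891, -0.0611, 0.0495]
eef_rot: [[-0.993, -0.122, -0.003], [-0.122, 0.993, 0.001], [0.003, 0.001, -1.0]]
force: [-0.3, -0.2, 0.1]
gripper_width: 0.0252
```

Run:
```python
from h import *
goal(m2w(.075,0),.05,96.97)
```

```text
pos [ 0.4891 -0.0611  0.0495] mag [ 0.0747 -0.001 ] F [-0.3 -0.2  0.1] w 0.0252 t 3.45
tool delta (cur axes) [-0.001  -0.0003 -0.0005] (goal axes) [-0.001  -0.0003 -0.0005] rotvec [ 0.0011 -0.003   0.0006]
```

Knob gripped at 25.2 mm. Now I'll draw the follower back.

Call:
jog_arm --pt "0 0.005 0 0 0 0 -1" --pt "0 0.01 0 0 0 0 -1" --pt "0 0.01 0 0 0 0 -1" --pt "0 0.01 0 0 0 0 -1" --pt "0 0.01 0 0 0 0 -1"

```text
clock: 3.87
eef_pos: [0.4839, -0.0183, 0.0498]
eef_rot: [[-0.992, -0.122, -0.002], [-0.122, 0.992, -0.003], [0.003, -0.002, -1.0]]
force: [-1.8, -12.7, -0.1]
gripper_width: 0.0228
```

Call:
jog_arm --pt "0 0.012 0 0 0 0 -1" --pt "0 0.012 0 0 0 0 -1" --pt "0 0.012 0 0 0 0 -1" --pt "0 0.011 0 0 0 0 -1" --pt "0 0.006 0 0 0 0 -1"

```text
clock: 4.28
eef_pos: [0.4772, 0.035, 0.0498]
eef_rot: [[-0.992, -0.123, -0.003], [-0.123, 0.992, -0.002], [0.003, -0.002, -1.0]]
force: [-1.0, -12.2, 0.9]
gripper_width: 0.0233
```

Run:
```python
from h import *
goal(m2w(-.041,0),.05,96.97)
```

```text
pos [0.4772 0.035  0.0498] mag [-0.0221 -0.0013] F [ -1.  -12.2   0.9] w 0.0233 t 4.2833
tool delta (cur axes) [-0.0013  0.0189 -0.0003] (goal axes) [-0.0013  0.0189 -0.0002] rotvec [-0.0019 -0.0032  0.0018]
```

Call:
jog_arm --pt "0 0.008 0 0 0 0 -1" --pt "0 0.006 0 0 0 0 -1" --pt "0 0 0.001 0 0 0 -1" --pt "0 0 0 0 0 0 -1"

```text
clock: 4.62
eef_pos: [0.4754, 0.0496, 0.0491]
eef_rot: [[-0.992, -0.122, -0.003], [-0.122, 0.992, -0.0], [0.003, 0.0, -1.0]]
force: [-2.3, -3.2, 6.9]
gripper_width: 0.0232
```

Run:
```python
from h import *
goal(m2w(-.041,0),.05,96.97)
s=viewer.camera("scene")[:,:,::-1]
crop(s,222,175,125,127,5,"pics/s2.png")
```

```text
pos [0.4754 0.0496 0.0491] mag [-0.0368 -0.0013] F [-2.3 -3.2  6.9] w 0.0232 t 4.6167
tool delta (cur axes) [-0.0013  0.0042 -0.0009] (goal axes) [-0.0013  0.0042 -0.0009] rotvec [ 0.0001 -0.0031  0.0011]
```

View pics/s2.png

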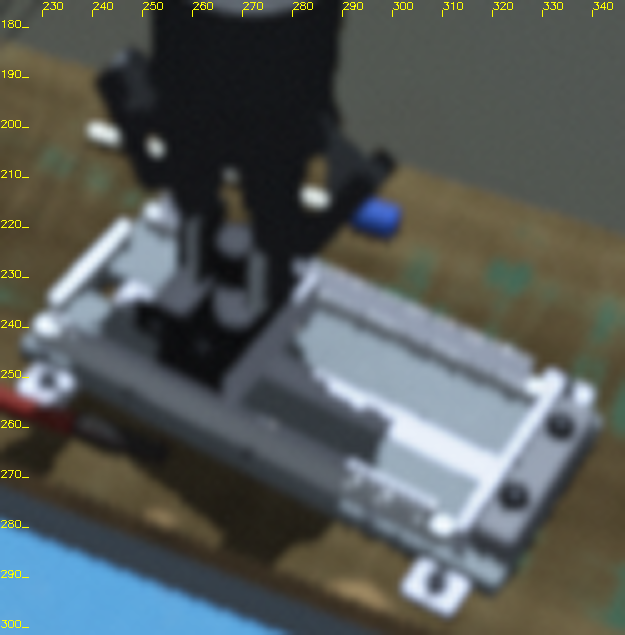

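Call:
jog_arm --pt "0 0.0015 0 0 0 0 -1" --pt "0 0 0 0 0 0 -1"

```text
clock: 4.83
eef_pos: [0.4753, 0.0502, 0.0491]
eef_rot: [[-0.992, -0.123, -0.003], [-0.123, 0.992, -0.002], [0.003, -0.001, -1.0]]
force: [-3.0, -9.6, 5.5]
gripper_width: 0.0235
```

Call:
jog_arm --pt "0 0.0015 0 0 0 0 -1" --pt "0 0 0 0 0 0 -1"

```text
clock: 5.0
eef_pos: [0.4749, 0.0517, 0.0483]
eef_rot: [[-0.992, -0.122, -0.004], [-0.122, 0.993, -0.001], [0.004, -0.001, -1.0]]
force: [1.3, -7.9, -8.0]
gripper_width: 0.0232
```

Call:
jog_arm --pt "0 0.0015 0 0 0 0 -1" --pt "0 0 0 0 0 0 -1"

```text
clock: 5.17
eef_pos: [0.4747, 0.0534, 0.0479]
eef_rot: [[-0.992, -0.122, -0.004], [-0.122, 0.992, -0.001], [0.004, -0.001, -1.0]]
force: [0.4, -7.1, -9.0]
gripper_width: 0.0231
```

Fz flipped from +6 to -9 N, which means the pin is over the hole. I'll lower it.

Call:
jog_arm --pt "0 0 0.003 0 0 0 -1" --pt "0 0 0.003 0 0 0 -1" --pt "0 0 0.001 0 0 0 -1" --pt "0 0 0 0 0 0 -1"

```text
clock: 5.5
eef_pos: [0.4749, 0.0533, 0.0418]
eef_rot: [[-0.992, -0.122, -0.003], [-0.122, 0.992, -0.001], [0.003, -0.001, -1.0]]
force: [-1.1, -7.2, 2.8]
gripper_width: 0.023
```

Run:
```python
from h import *
goal(m2w(-.041,0),.05,96.97)
```

```text
pos [0.4749 0.0533 0.0418] mag [-0.0406 -0.0013] F [-1.1 -7.2  2.8] w 0.023 t 5.5
tool delta (cur axes) [-0.0013  0.0004 -0.0082] (goal axes) [-0.0013  0.0004 -0.0082] rotvec [-0.0007 -0.0035  0.001 ]
```

Call:
jog_arm --pt "0 -0.0015 0 0 0 0 -1" --pt "0 0 0 0 0 0 -1"

```text
clock: 5.67
eef_pos: [0.4751, 0.0517, 0.0418]
eef_rot: [[-0.992, -0.122, -0.003], [-0.122, 0.992, -0.001], [0.003, -0.001, -1.0]]
force: [-1.5, -7.9, 2.4]
gripper_width: 0.0232
```

Call:
jog_arm --pt "0 -0.0015 0 0 0 0 -1" --pt "0 0 0 0 0 0 -1"

```text
clock: 5.83
eef_pos: [0.4751, 0.0513, 0.0418]
eef_rot: [[-0.993, -0.122, -0.003], [-0.122, 0.993, 0.001], [0.003, 0.001, -1.0]]
force: [-2.2, -1.2, 4.2]
gripper_width: 0.0232
```

Call:
jog_arm --pt "0 0 0 0 0 0 0.5" --pt "0 0 0 0 0 0 0.5" --pt "0 0 0 0 0 0 0.5" --pt "0 0 0 0 0 0 0.5" --pt "0 0 0 0 0 0 0.5"

```text
clock: 6.25
eef_pos: [0.4753, 0.0517, 0.0415]
eef_rot: [[-0.993, -0.122, -0.003], [-0.122, 0.993, 0.001], [0.003, 0.001, -1.0]]
force: [-0.0, 0.3, -0.1]
gripper_width: 0.0635
```

Call:
jog_arm --pt "0 0 -0.02 0 0 0 0.5" --pt "0 0 -0.025 0 0 0 0.5" --pt "0 0 -0.025 0 0 0 0.5" --pt "0 0 0 0 0 0 0.5"

```text
clock: 6.58
eef_pos: [0.4781, 0.0515, 0.1157]
eef_rot: [[-0.993, -0.122, 0.005], [-0.122, 0.993, 0.0], [-0.005, -0.0, -1.0]]
force: [1.3, 0.3, 0.8]
gripper_width: 0.0641
```

Run:
```python
from h import *
goal([.4347,.2236],.1,81.5)
s=viewer.camera("scene")[:,:,::-1]
crop(s,222,175,125,127,5,"pics/s3.png")
```

```text
pos [0.4781 0.0515 0.1157] mag [-0.0384  0.0017] F [1.3 0.3 0.8] w 0.0641 t 6.5833
tool delta (cur axes) [0.0221 0.1761 0.0155] (goal axes) [0.0684 0.1638 0.0157] rotvec [0.0004 0.0047 0.2708]
```

View pics/s3.png

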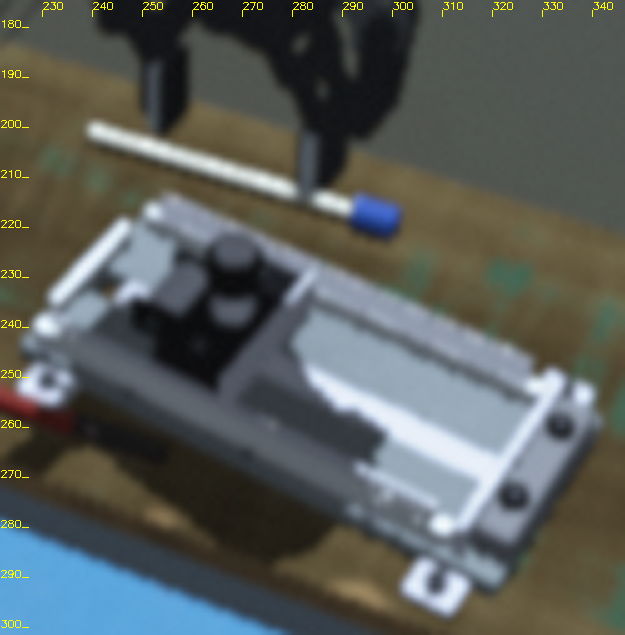

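Catch holds: the follower stays back with nothing touching it. Next, the nearer strip.

Call:
jog_arm --pt "0.0044 0.0352 0 0 0 0 0.2" --pt "0.0044 0.0352 0 0 0 0 0.2" --pt "0.0044 0.0352 0 0 0 0 0.2" --pt "0.0044 0.0352 0 0 0 0 0.2" --pt "0.0044 0.0352 0 0 0 0 0.2"

```text
clock: 7.05
eef_pos: [0.431, 0.2248, 0.1109]
eef_rot: [[-0.993, -0.121, -0.005], [-0.121, 0.993, 0.0], [0.004, 0.001, -1.0]]
force: [0.9, 0.7, 0.4]
gripper_width: 0.0513
```

Call:
jog_arm --pt "0 0 0.01 0 0 0.09 0.2" --pt "0 0 0.01 0 0 0.09 0.2" --pt "0 0 0.01 0 0 0.09 0.2" --pt "0 0 0 0 0 0 0.2" --pt "0 0 0 0 0 0 0.2"

```text
clock: 7.47
eef_pos: [0.4313, 0.2233, 0.0809]
eef_rot: [[-0.989, 0.145, -0.005], [0.145, 0.989, -0.0], [0.005, -0.001, -1.0]]
force: [0.1, 0.0, -0.5]
gripper_width: 0.0512
```

Run:
```python
from h import *
goal([.4343,.2243],.006,81.5)
s=viewer.camera("scene")[:,:,::-1];t=viewer.camera("top")[:,:,::-1]
crop(s,160,150,100,100,6,"pics/s4.png");crop(t,190,200,70,60,8,"pics/t4.png")
```

```text
pos [0.4313 0.2233 0.0809] mag [-0.2146 -0.0239] F [ 0.1  0.  -0.5] w 0.0512 t 7.4667
tool delta (cur axes) [-0.0032  0.0015  0.0749] (goal axes) [-0.0028  0.0014  0.0749] rotvec [-0.0009 -0.0054  0.0033]
```

View pics/s4.png

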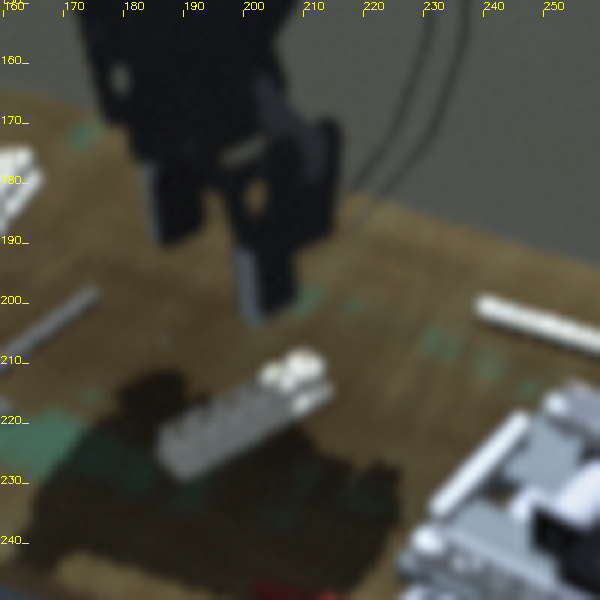

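Call:
jog_arm --pt "-0.003 0.0015 0.025 0 -0.005 0.003 0.2" --pt "0 0 0.025 0 0 0 0.2" --pt "0 0 0.018 0 0 0 0.2" --pt "0 0 0.005 0 0 0 0.2" --pt "0 0 0 0 0 0 0.2"

```text
clock: 7.98
eef_pos: [0.4348, 0.2242, 0.0082]
eef_rot: [[-0.989, 0.15, -0.0], [0.15, 0.989, -0.001], [0.0, -0.001, -1.0]]
force: [-0.5, 0.7, 0.3]
gripper_width: 0.0513
```

Call:
jog_arm --pt "0 0 0 0 0 0 -1" --pt "0 0 0 0 0 0 -1" --pt "0 0 0 0 0 0 -1" --pt "0 0 0 0 0 0 -1"

```text
clock: 8.32
eef_pos: [0.4362, 0.2249, 0.0104]
eef_rot: [[-0.989, 0.15, 0.005], [0.15, 0.989, 0.001], [-0.004, 0.001, -1.0]]
force: [-0.5, -0.7, 6.2]
gripper_width: 0.0161
```

Run:
```python
from h import *
goal([.4343,.2243],.006,81.5)
s=viewer.camera("scene")[:,:,::-1]
crop(s,160,150,100,100,6,"pics/s5.png")
```

```text
pos [0.4362 0.2249 0.0104] mag [-0.2155 -0.0188] F [-0.5 -0.7  6.2] w 0.0161 t 8.3167
tool delta (cur axes) [ 0.0018 -0.0009  0.0044] (goal axes) [ 0.0018 -0.0008  0.0044] rotvec [ 0.0014  0.0044 -0.0022]
```

View pics/s5.png

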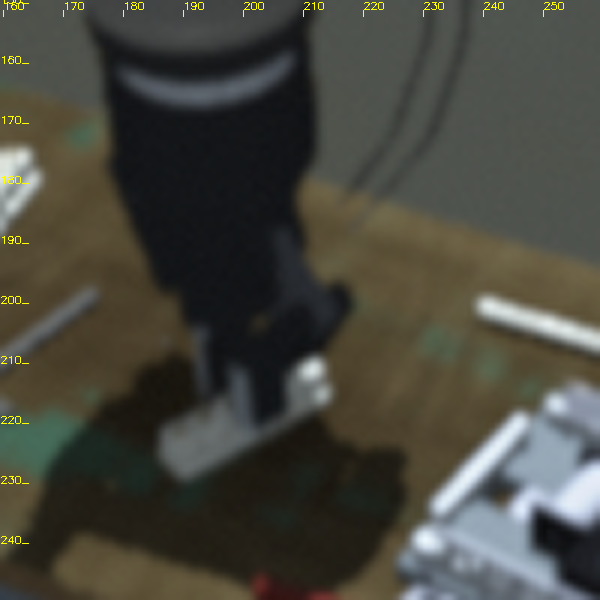

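Call:
jog_arm --pt "0 0 -0.02 0 0 0 -1" --pt "0 0 -0.03 0 0 0 -1" --pt "0 0 -0.03 0 0 0 -1" --pt "0 0 0 0 0 0 -1" --pt "0 0 0 0 0 0 -1"

```text
clock: 8.78
eef_pos: [0.4364, 0.2251, 0.0911]
eef_rot: [[-0.989, 0.15, 0.007], [0.15, 0.989, 0.002], [-0.007, 0.003, -1.0]]
force: [-0.7, -0.1, -0.4]
gripper_width: 0.0157
```

Run:
```python
from h import *
goal(m2w(.06,0),.1,96.97)
s=viewer.camera("scene")[:,:,::-1];t=viewer.camera("top")[:,:,::-1]
crop(s,160,150,100,100,6,"pics/s6.png");crop(t,190,200,70,60,8,"pics/t6.png")
```

```text
pos [0.4364 0.2251 0.0911] mag [-0.2157 -0.0186] F [-0.7 -0.1 -0.4] w 0.0157 t 8.7833
tool delta (cur axes) [-0.0921 -0.2605 -0.009 ] (goal axes) [-0.0186 -0.2757 -0.0089] rotvec [ 0.0017  0.0069 -0.2722]
```

View pics/s6.png

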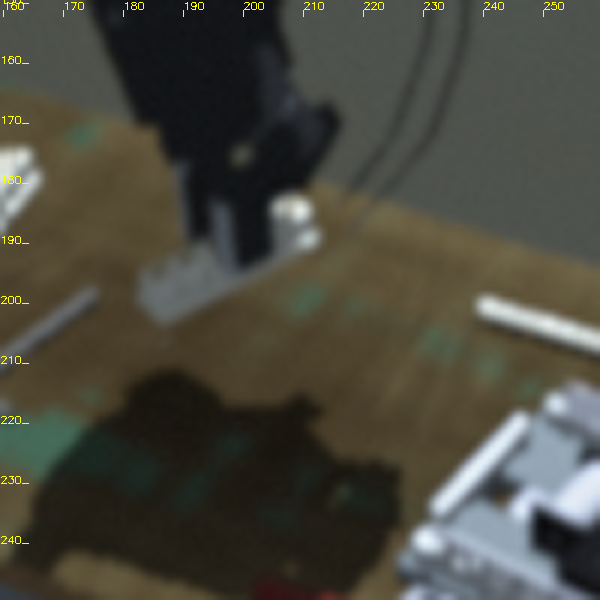

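View pics/t6.png

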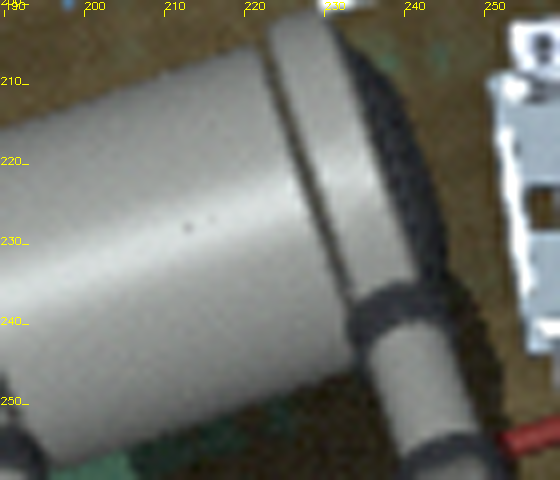

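Run:
```python
from h import *
s=ctrl.observe();R=s["eef_rot"]
print(ray("scene",(0,0))[0])
for uv in((160+165/6-.5,150+325/6-.5),(160+318/6-.5,150+242/6-.5)):
    p=plane("scene",uv,.081);print(p,(R.T@(p-s["eef_pos"])).round(4))
```

```text
[-0.01790055 -0.32406942  0.68120595]
[0.39888981 0.22269089 0.081     ] [ 0.0352 -0.0072  0.0077]
[0.46984979 0.21398622 0.081     ] [-0.0363 -0.0051  0.0078]
```

Call:
jog_arm --pt "0 0 -0.005 0.002 0.007 -0.09 -1" --pt "0 0 -0.01 0 0 -0.09 -1" --pt "0 0 -0.005 0 0 -0.09 -1" --pt "-0.003 -0.03 0 0 0 0 -1" --pt "-0.003 -0.035 0 0 0 0 -1"

```text
clock: 9.3
eef_pos: [0.4481, 0.1614, 0.1079]
eef_rot: [[-0.992, -0.123, -0.007], [-0.123, 0.992, -0.001], [0.007, -0.0, -1.0]]
force: [0.9, -1.3, -0.2]
gripper_width: 0.0156
```

Call:
jog_arm --pt "-0.003 -0.035 0 0 0 0 -1" --pt "-0.003 -0.035 0 0 0 0 -1" --pt "-0.003 -0.035 0 0 0 0 -1" --pt "-0.003 -0.035 0 0 0 0 -1" --pt "0 -0.035 0 0 0 0 -1"

```text
clock: 9.72
eef_pos: [0.4812, -0.0132, 0.1077]
eef_rot: [[-0.993, -0.119, -0.007], [-0.119, 0.993, -0.001], [0.007, 0.0, -1.0]]
force: [1.0, 0.5, -1.2]
gripper_width: 0.0157
```

Call:
jog_arm --pt "0 -0.025 0 0 0 0 -1" --pt "0 -0.01 0 0 0 0 -1" --pt "0 0 0 0 0 0 -1" --pt "0 0 0 0 0 0 -1"

```text
clock: 10.05
eef_pos: [0.4851, -0.0458, 0.108]
eef_rot: [[-0.993, -0.118, -0.007], [-0.118, 0.993, -0.0], [0.007, 0.001, -1.0]]
force: [0.4, 0.2, -0.1]
gripper_width: 0.0159
```

Run:
```python
from h import *
goal(m2w(.06,0),.04,96.97)
```

```text
pos [ 0.4851 -0.0458  0.108 ] mag [ 0.0591 -0.0032] F [ 0.4  0.2 -0.1] w 0.0159 t 10.05
tool delta (cur axes) [-0.0037 -0.001   0.068 ] (goal axes) [-0.0032 -0.0009  0.068 ] rotvec [ 0.0006 -0.0074 -0.0036]
```

Call:
jog_arm --pt "-0.0035 0 0.02 0 -0.007 -0.004 -1" --pt "0 0 0.025 0 0 0 -1" --pt "0 0 0.02 0 0 0 -1" --pt "0 0 0 0 0 0 -1" --pt "0 0 0 0 0 0 -1"

```text
clock: 10.47
eef_pos: [0.4883, -0.0442, 0.0433]
eef_rot: [[-0.992, -0.125, -0.001], [-0.125, 0.992, 0.001], [0.001, 0.001, -1.0]]
force: [0.4, -0.2, -0.4]
gripper_width: 0.0157
```

Run:
```python
from h import *
goal(m2w(.06,0),.022,96.97)
s=viewer.camera("scene")[:,:,::-1]
crop(s,222,175,125,127,5,"pics/s7.png")
```

```text
pos [ 0.4883 -0.0442  0.0433] mag [0.0579 0.0002] F [ 0.4 -0.2 -0.4] w 0.0157 t 10.4667
tool delta (cur axes) [ 0.0002 -0.0021  0.0213] (goal axes) [ 0.0002 -0.0021  0.0213] rotvec [ 0.0007 -0.0012  0.0035]
```

View pics/s7.png

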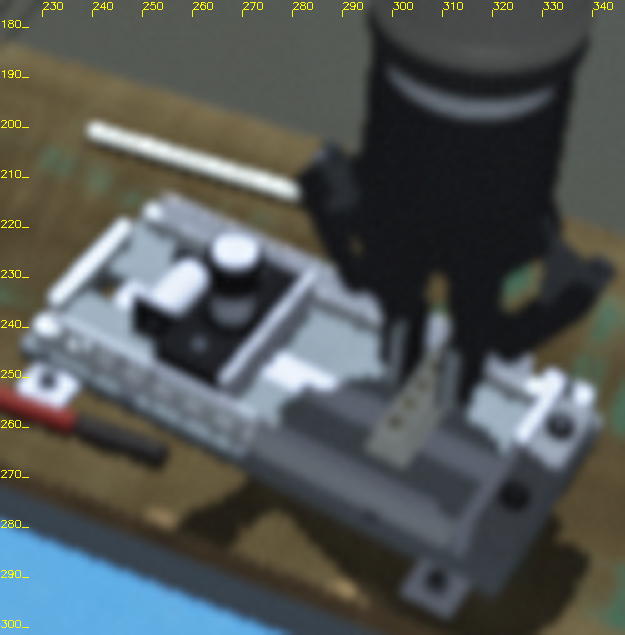

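Call:
jog_arm --pt "0 -0.002 0.008 0 0 0.003 -1" --pt "0 0 0.008 0 0 0 -1" --pt "0 0 0.005 0 0 0 -1" --pt "0 0 0 0 0 0 -1"

```text
clock: 10.85
eef_pos: [0.4889, -0.0478, 0.0221]
eef_rot: [[-0.993, -0.12, 0.0], [-0.12, 0.993, -0.0], [-0.0, -0.0, -1.0]]
force: [-0.7, -0.8, -0.1]
gripper_width: 0.0157
```

Call:
jog_arm --pt "0 0 0.0015 0 0 0 -1" --pt "0 0 0 0 0 0 -1"

```text
clock: 11.02
eef_pos: [0.4895, -0.048, 0.0213]
eef_rot: [[-0.993, -0.12, 0.002], [-0.12, 0.993, -0.0], [-0.001, -0.001, -1.0]]
force: [-0.6, 0.6, -0.6]
gripper_width: 0.0157
```

Call:
jog_arm --pt "0 0 0.001 0 0 0 -1" --pt "0 0 0 0 0 0 -1"

```text
clock: 11.18
eef_pos: [0.4896, -0.048, 0.0205]
eef_rot: [[-0.993, -0.12, 0.002], [-0.12, 0.993, -0.0], [-0.002, -0.001, -1.0]]
force: [0.4, -0.5, -0.6]
gripper_width: 0.0157
```

Run:
```python
from h import *
goal(m2w(.06,0),.02,96.97)
```

```text
pos [ 0.4896 -0.048   0.0205] mag [0.0618 0.001 ] F [ 0.4 -0.5 -0.6] w 0.0157 t 11.1833
tool delta (cur axes) [0.001  0.0018 0.0005] (goal axes) [0.001  0.0018 0.0005] rotvec [-0.0007  0.0018 -0.0015]
```

Call:
jog_arm --pt "0 0 0.001 0 0 0 -1" --pt "0 0 0 0 0 0 -1"

```text
clock: 11.35
eef_pos: [0.4897, -0.048, 0.0203]
eef_rot: [[-0.993, -0.12, 0.002], [-0.12, 0.993, -0.001], [-0.002, -0.001, -1.0]]
force: [-2.4, 0.2, 8.3]
gripper_width: 0.0158
```

Call:
jog_arm --pt "0 0 0 0 0 0 -0.45" --pt "0 0 0 0 0 0 -0.45" --pt "0 0 0 0 0 0 -0.45"

```text
clock: 11.6
eef_pos: [0.4896, -0.0479, 0.0195]
eef_rot: [[-0.993, -0.12, 0.002], [-0.12, 0.993, -0.0], [-0.002, -0.001, -1.0]]
force: [0.7, 0.3, -0.3]
gripper_width: 0.0235
```

Call:
jog_arm --pt "0 0 -0.01 0 0 0 -0.45" --pt "0 0 -0.025 0 0 0 -0.45" --pt "0 0 -0.035 0 0 0 0.2" --pt "0 0 -0.03 0 0 0 0.2" --pt "0 0.01 0 0 0 0 0.2"

```text
clock: 12.02
eef_pos: [0.4918, -0.0396, 0.1255]
eef_rot: [[-0.993, -0.119, 0.013], [-0.119, 0.993, -0.003], [-0.012, -0.005, -1.0]]
force: [1.3, 0.5, 0.4]
gripper_width: 0.0512
```

Run:
```python
from h import *
goal([.4479,.4005],.1,112.8)
s=viewer.camera("scene")[:,:,::-1]
crop(s,222,175,125,127,5,"pics/s8.png")
```

```text
pos [ 0.4918 -0.0396  0.1255] mag [0.0537 0.0042] F [1.3 0.5 0.4] w 0.0512 t 12.0167
tool delta (cur axes) [-0.0084  0.4423  0.0234] (goal axes) [-0.13    0.4227  0.0255] rotvec [-0.0066  0.0113 -0.2788]
```

View pics/s8.png

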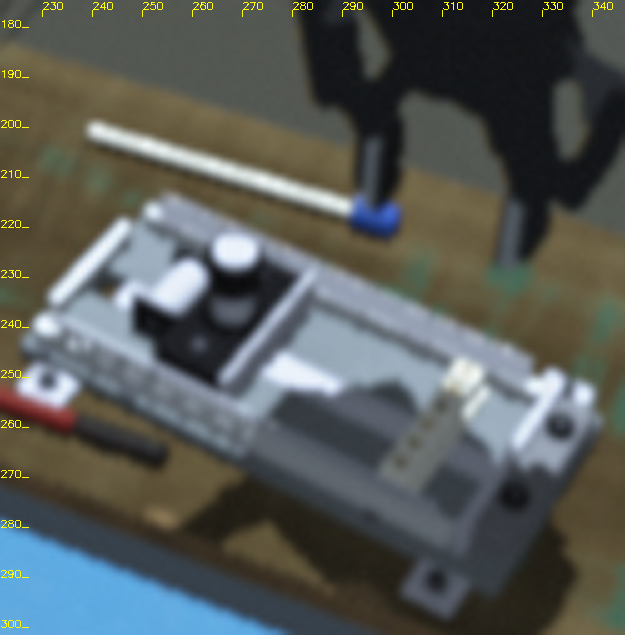

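Run:
```python
from h import *
tc=np.array([.4364,.2251]); a=np.arctan2(.2251,.4364)
er=np.array([np.cos(a),np.sin(a)]);et=np.array([np.sin(a),-np.cos(a)])
for z in(.2,.3,.4):
  for uv in((222,205.5),(230,201),(242,221),(244,230),(232,245),(190,216)):
    p=plane("top",uv,z)[:2]-tc; print(z,uv,(p@er).round(3),(p@et).round(3))
```

```text
0.2 (222, 205.5) 0.057 0.047
0.2 (230, 201) 0.058 0.07
0.2 (242, 221) -0.0 0.073
0.2 (244, 230) -0.023 0.066
0.2 (232, 245) -0.041 0.023
0.2 (190, 216) 0.072 -0.036
0.3 (222, 205.5) 0.045 0.047
0.3 (230, 201) 0.045 0.067
0.3 (242, 221) -0.007 0.07
0.3 (244, 230) -0.027 0.064
0.3 (232, 245) -0.044 0.025
0.3 (190, 216) 0.058 -0.028
0.4 (222, 205.5) 0.032 0.046
0.4 (230, 201) 0.033 0.065
0.4 (242, 221) -0.014 0.067
0.4 (244, 230) -0.032 0.062
0.4 (232, 245) -0.047 0.027
0.4 (190, 216) 0.044 -0.02
```

Strip lies crosswise and flat in the track. For the far strip I'll lean the wrist away from the bath by 0.1 rad.

Call:
jog_arm --pt "-0.0007 0.025 0 0 0 0 0.2" --pt "-0.0007 0.037 0 0 0 0 0.2" --pt "-0.0007 0.037 0 0 0 0 0.2" --pt "-0.0007 0.037 0 0 0 0 0.2" --pt "-0.0007 0.037 0 0 0 0 0.2"

```text
clock: 12.48
eef_pos: [0.4698, 0.1357, 0.1187]
eef_rot: [[-0.993, -0.12, 0.0], [-0.12, 0.993, -0.001], [-0.0, -0.001, -1.0]]
force: [1.0, -0.2, 0.1]
gripper_width: 0.0515
```

Call:
jog_arm --pt "-0.0007 0.037 0 0 0 0 0.2" --pt "-0.0007 0.037 0 0 0 0 0.2" --pt "-0.0007 0.037 0 0 0 0 0.2" --pt "-0.0007 0.037 0 0 0 0 0.2" --pt "-0.0007 0.037 0 0 0 0 0.2"

```text
clock: 12.9
eef_pos: [0.451, 0.3199, 0.1184]
eef_rot: [[-0.993, -0.12, 0.0], [-0.12, 0.993, -0.001], [0.0, -0.001, -1.0]]
force: [1.0, -0.3, 0.2]
gripper_width: 0.0513
```

Call:
jog_arm --pt "-0.0007 0.037 0 0 0 0 0.2" --pt "0 0.01 0 0 0 -0.09 0.2" --pt "0 0 0 0 0 -0.09 0.2" --pt "0 0 0 0 0 -0.095 0.2" --pt "0 0 0 0 -0.1 0 0.2"

```text
clock: 13.32
eef_pos: [0.4488, 0.3659, 0.1179]
eef_rot: [[-0.916, -0.39, 0.093], [-0.388, 0.921, 0.037], [-0.1, -0.002, -0.995]]
force: [0.4, -0.7, -0.9]
gripper_width: 0.0511
```

Call:
jog_arm --pt "0 0 0 0 0 0 0.2" --pt "0 0 0 0 0 0 0.2"

```text
clock: 13.48
eef_pos: [0.4457, 0.3645, 0.1186]
eef_rot: [[-0.918, -0.385, 0.09], [-0.383, 0.923, 0.036], [-0.097, -0.001, -0.995]]
force: [-0.3, 0.3, 0.4]
gripper_width: 0.0509
```

```bash
cat >> h.py <<'E'
def goalt(xy,z,yang,tilt):
    from scipy.spatial.transform import Rotation as Ro
    s=ctrl.observe(); R=s["eef_rot"]; a=np.radians(yang)
    y=np.array([np.cos(a),np.sin(a),0]);zz=np.array([0,0,-1.]);G0=np.c_[np.cross(y,zz),y,zz]
    G=G0@Ro.from_rotvec([0,tilt,0]).as_matrix()
    d=np.r_[xy,z]-s["eef_pos"]
    print("pos",s["eef_pos"].round(4),"mag",w2m(s["eef_pos"]).round(4),"F",s["force"].round(1),"w",round(s["gripper_width"],4),"t",s["clock"])
    print("tool delta (cur)",(R.T@d).round(4),"(goal)",(G.T@d).round(4),"level",(G0.T@d).round(4),"rotvec",Ro.from_matrix(R.T@G).as_rotvec().round(4))
E
python3 - <<'E'
from h import *
goalt([.4479,.4008],.012,112.8,-.1)
s=viewer.camera("scene")[:,:,::-1]
crop(s,110,120,100,100,6,"pics/s9.png")
E
```

```text
pos [0.4457 0.3645 0.1186] mag [-0.353   0.0075] F [-0.3  0.3  0.4] w 0.0509 t 13.4833
tool delta (cur) [-0.0056  0.0328  0.1076] (goal) [-0.0054  0.0326  0.1077] level [-0.0161  0.0326  0.1066] rotvec [-0.0017 -0.0029 -0.0024]
```

View pics/s9.png

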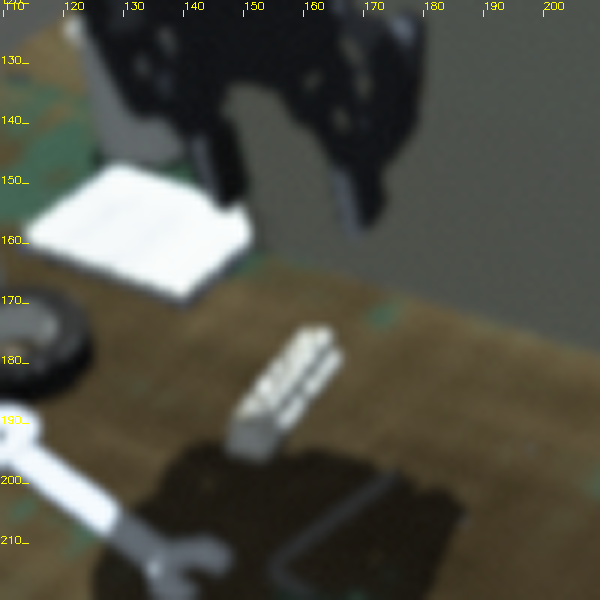

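Call:
jog_arm --pt "-0.0055 0.0326 0 0 0 0 0.2" --pt "0 0 0.025 0 -0.003 0 0.2" --pt "0 0 0.025 0 0 0 0.2" --pt "0 0 0.015 0 0 0 0.2" --pt "0 0 0 0 0 0 0.2"

```text
clock: 13.95
eef_pos: [0.4451, 0.3988, 0.0516]
eef_rot: [[-0.919, -0.384, 0.091], [-0.383, 0.923, 0.035], [-0.097, -0.002, -0.995]]
force: [0.1, -0.8, 0.9]
gripper_width: 0.0514
```

Call:
jog_arm --pt "0 0 0 0 0 0 0.2"

```text
clock: 14.03
eef_pos: [0.4463, 0.3997, 0.0545]
eef_rot: [[-0.918, -0.384, 0.095], [-0.382, 0.923, 0.038], [-0.102, -0.001, -0.995]]
force: [0.3, -0.6, 0.9]
gripper_width: 0.0511
```

Run:
```python
from h import *
goalt([.4479,.4008],.012,112.8,-.1)
s=viewer.camera("scene")[:,:,::-1];t=viewer.camera("top")[:,:,::-1]
crop(s,110,120,100,100,6,"pics/s10.png");crop(t,110,150,120,110,5,"pics/t10.png")
```

```text
pos [0.4463 0.3997 0.0545] mag [-0.3879  0.0124] F [ 0.3 -0.6  0.9] w 0.0511 t 14.0333
tool delta (cur) [0.0025 0.0005 0.0425] (goal) [0.0024 0.0004 0.0425] level [-0.0019  0.0004  0.0425] rotvec [-0.0017  0.0021 -0.0033]
```

View pics/s10.png

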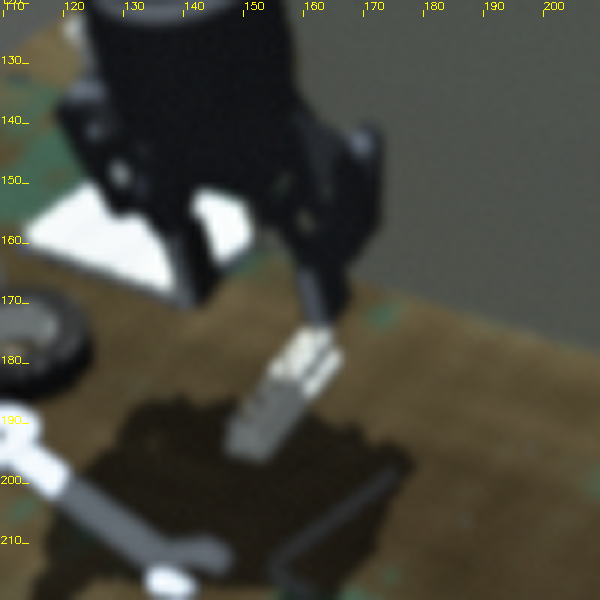

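View pics/t10.png

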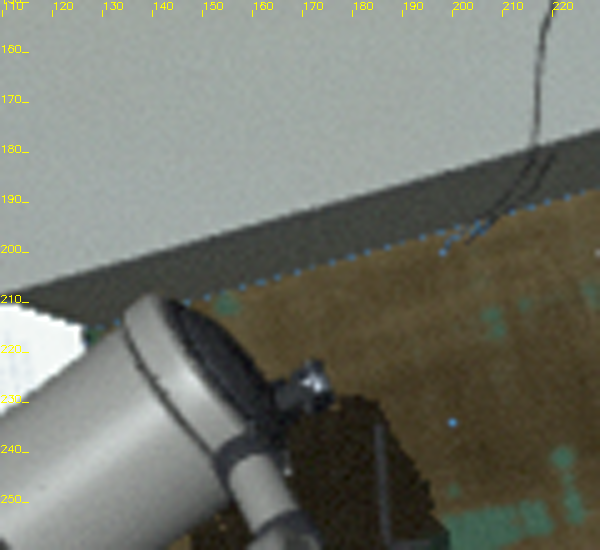

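Call:
jog_arm --pt "0.002 0.0005 0.018 0 0 0 0.2" --pt "0 0 0.016 0 0 0 0.2" --pt "0 0 0.007 0 0 0 0.2" --pt "0 0 0 0 0 0 0.2" --pt "0 0 0 0 0 0 0.2"

```text
clock: 14.55
eef_pos: [0.4484, 0.4013, 0.0149]
eef_rot: [[-0.918, -0.385, 0.097], [-0.383, 0.923, 0.04], [-0.105, -0.001, -0.994]]
force: [0.1, -0.3, 0.2]
gripper_width: 0.0509
```

Run:
```python
from h import *
goalt([.4479,.4008],.012,112.8,-.1)
```

```text
pos [0.4484 0.4013 0.0149] mag [-0.3892  0.0146] F [ 0.1 -0.3  0.2] w 0.0509 t 14.55
tool delta (cur) [ 0.0009 -0.0003  0.0028] (goal) [ 0.0009 -0.0003  0.0029] level [ 0.0006 -0.0003  0.0029] rotvec [-0.0011  0.0053 -0.0028]
```

Call:
jog_arm --pt "0.001 0 0.0025 0 0.004 0 0.2" --pt "0 0 0 0 0 0 -1" --pt "0 0 0 0 0 0 -1" --pt "0 0 0 0 0 0 -1" --pt "0 0 0 0 0 0 -1"

```text
clock: 14.97
eef_pos: [0.4475, 0.401, 0.0123]
eef_rot: [[-0.918, -0.385, 0.094], [-0.383, 0.923, 0.038], [-0.101, -0.001, -0.995]]
force: [-1.6, -0.4, 5.4]
gripper_width: 0.0157
```

Run:
```python
from h import *
goalt([.4479,.4008],.012,112.8,-.1)
s=viewer.camera("scene")[:,:,::-1]
crop(s,110,120,100,100,6,"pics/s11.png")
```

```text
pos [0.4475 0.401  0.0123] mag [-0.389   0.0137] F [-1.6 -0.4  5.4] w 0.0157 t 14.9667
tool delta (cur) [-0.0002 -0.0004  0.0004] (goal) [-0.0002 -0.0004  0.0004] level [-0.0003 -0.0004  0.0003] rotvec [-0.0011  0.0015 -0.0026]
```

View pics/s11.png

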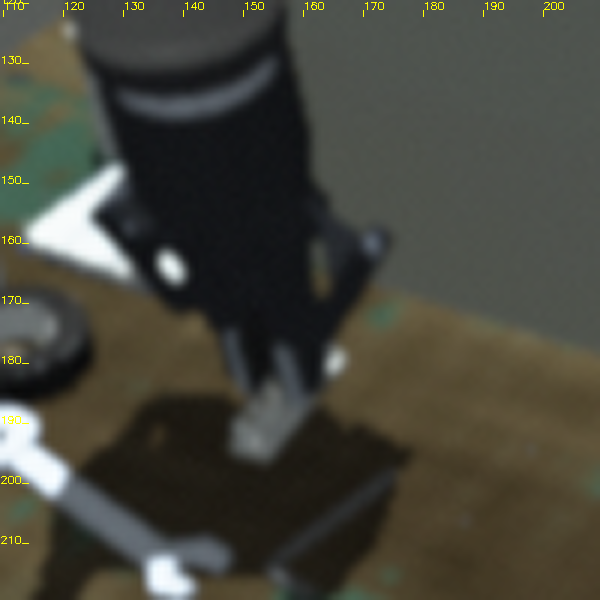

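Call:
jog_arm --pt "0 0 -0.015 0 0 0 -1" --pt "0 0 -0.03 0 0 0 -1" --pt "0 0 -0.035 0 0 0 -1" --pt "0 0 -0.03 0 0 0 -1" --pt "0 0 0 0 0 0 -1"

```text
clock: 15.43
eef_pos: [0.4393, 0.3986, 0.1274]
eef_rot: [[-0.917, -0.385, 0.102], [-0.383, 0.923, 0.044], [-0.111, 0.001, -0.994]]
force: [1.4, 0.5, 0.4]
gripper_width: 0.0153
```

Call:
jog_arm --pt "0 0 0 0.009 0 0.091 -1" --pt "0 0 0 0.009 0 0.091 -1" --pt "0 0 0 0.009 0 0.091 -1" --pt "0 0 0 0 0 0 -1" --pt "0 0 0 0 0 0 -1"

```text
clock: 15.85
eef_pos: [0.4368, 0.3966, 0.1205]
eef_rot: [[-0.987, -0.124, 0.099], [-0.123, 0.992, 0.011], [-0.1, -0.001, -0.995]]
force: [0.9, 0.8, -0.6]
gripper_width: 0.0157
```

Run:
```python
from h import *
goalt(m2w(.022,0),.12,96.97,-.1)
s=viewer.camera("scene")[:,:,::-1]
crop(s,110,110,110,90,6,"pics/s12.png")
```

```text
pos [0.4368 0.3966 0.1205] mag [-0.386   0.0025] F [ 0.9  0.8 -0.6] w 0.0157 t 15.85
tool delta (cur) [ 0.0035 -0.408   0.0005] (goal) [ 2.60e-03 -4.08e-01  2.00e-04] level [ 0.0025 -0.408   0.0005] rotvec [-0.0007  0.      0.0023]
```

View pics/s12.png

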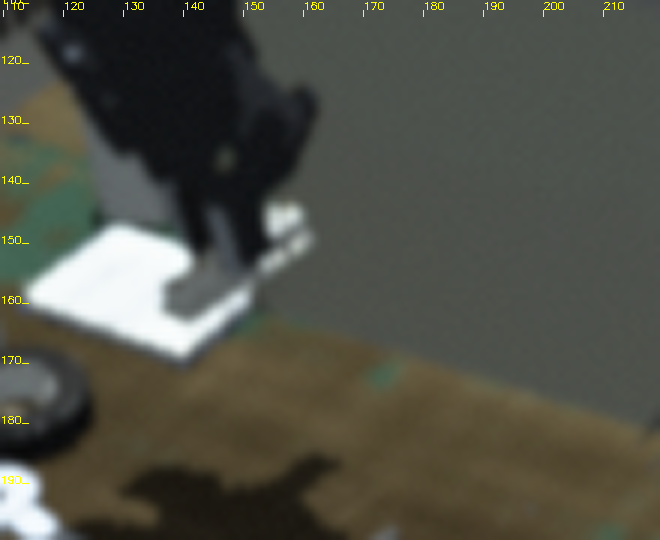

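Run:
```python
from h import *
s=ctrl.observe()
for q in((187,321),(312,244)):
    p=plane("scene",(110+q[0]/6-.5,110+q[1]/6-.5),.109);print(p,w2m(p)-w2m(s["eef_pos"]))
```

```text
[0.40592581 0.38922553 0.109     ] [ 0.00357451 -0.03155036]
[0.47347445 0.39418262 0.109     ] [0.00685106 0.03610062]
```

Call:
jog_arm --pt "0 -0.025 0 0 0 0.002 -1" --pt "0 -0.037 0 0 0 0 -1" --pt "0 -0.037 0 0 0 0 -1" --pt "0 -0.037 0 0 0 0 -1" --pt "0 -0.037 0 0 0 0 -1"

```text
clock: 16.32
eef_pos: [0.4573, 0.2233, 0.1208]
eef_rot: [[-0.988, -0.122, 0.1], [-0.121, 0.993, 0.012], [-0.101, -0.0, -0.995]]
force: [0.6, -0.5, -0.7]
gripper_width: 0.0154
```

Call:
jog_arm --pt "0 -0.037 0 0 0 0 -1" --pt "0 -0.037 0 0 0 0 -1" --pt "0 -0.037 0 0 0 0 -1" --pt "0 -0.037 0 0 0 0 -1" --pt "0 -0.037 0 0 0 0 -1"

```text
clock: 16.73
eef_pos: [0.4794, 0.0393, 0.1211]
eef_rot: [[-0.988, -0.121, 0.1], [-0.12, 0.993, 0.012], [-0.101, -0.001, -0.995]]
force: [1.8, 0.9, -1.3]
gripper_width: 0.0158
```

Call:
jog_arm --pt "0 -0.035 0 0 0 0 -1" --pt "0 -0.01 0 0 0 0 -1" --pt "0 0 0 0 0 0 -1" --pt "0 0 0 0 0 0 -1"

```text
clock: 17.07
eef_pos: [0.4846, -0.0036, 0.1209]
eef_rot: [[-0.988, -0.118, 0.099], [-0.117, 0.993, 0.012], [-0.1, 0.0, -0.995]]
force: [0.9, -0.0, -0.3]
gripper_width: 0.0152
```

Run:
```python
from h import *
goalt(m2w(.022,0),.05,96.97,-.1)
```

```text
pos [ 0.4846 -0.0036  0.1209] mag [0.0171 0.0014] F [ 0.9 -0.  -0.3] w 0.0152 t 17.0667
tool delta (cur) [ 0.0085 -0.0049  0.0704] (goal) [ 0.0085 -0.0049  0.0704] level [ 0.0014 -0.0049  0.0709] rotvec [-0.0002  0.0002 -0.0034]
```

Call:
jog_arm --pt "0.0105 -0.005 0.02 0 0 -0.003 -1" --pt "0 0 0.03 0 0 0 -1" --pt "0 0 0.02 0 0 0 -1" --pt "0 0 0 0 0 0 -1" --pt "0 0 0 0 0 0 -1"

```text
clock: 17.48
eef_pos: [0.4813, -0.0073, 0.0499]
eef_rot: [[-0.988, -0.124, 0.097], [-0.123, 0.992, 0.013], [-0.098, 0.0, -0.995]]
force: [0.1, -0.1, 0.1]
gripper_width: 0.0156
```

Run:
```python
from h import *
goalt(m2w(.022,-.002),.0235,96.97,-.1)
s=viewer.camera("scene")[:,:,::-1]
crop(s,222,175,125,127,5,"pics/s13.png")
```

```text
pos [ 0.4813 -0.0073  0.0499] mag [ 0.0204 -0.0023] F [ 0.1 -0.1  0.1] w 0.0156 t 17.4833
tool delta (cur) [ 0.0023 -0.0016  0.0263] (goal) [ 0.0023 -0.0016  0.0263] level [-0.0003 -0.0016  0.0264] rotvec [ 0.0006 -0.0019  0.0027]
```

View pics/s13.png

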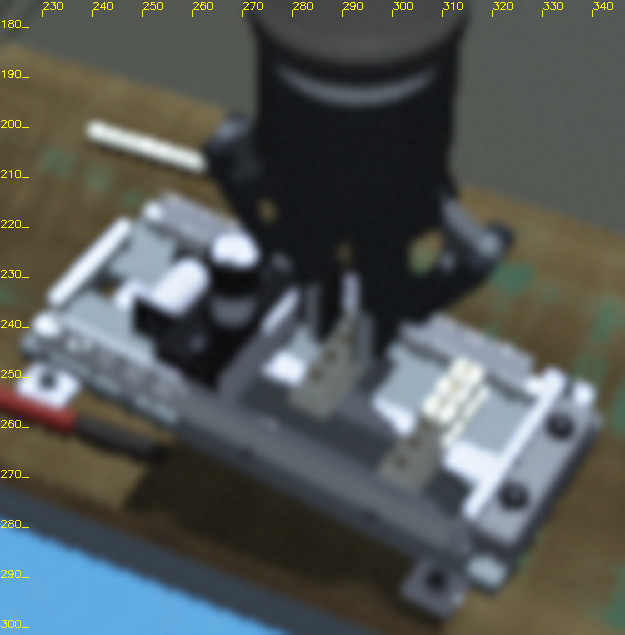

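Call:
jog_arm --pt "0.0023 -0.0016 0.01 0 -0.002 0.003 -1" --pt "0 0 0.01 0 0 0 -1" --pt "0 0 0.006 0 0 0 -1" --pt "0 0 0 0 0 0 -1" --pt "0 0 0 0 0 0 -1"

```text
clock: 17.95
eef_pos: [0.4827, -0.0103, 0.0244]
eef_rot: [[-0.988, -0.119, 0.102], [-0.118, 0.993, 0.012], [-0.102, -0.0, -0.995]]
force: [0.0, -0.9, -0.2]
gripper_width: 0.0155
```

Call:
jog_arm --pt "0 0 0.001 0 0 0 -1" --pt "0 0 0 0 0 0 -1"

```text
clock: 18.12
eef_pos: [0.4829, -0.0105, 0.0236]
eef_rot: [[-0.988, -0.119, 0.102], [-0.118, 0.993, 0.012], [-0.103, -0.001, -0.995]]
force: [0.7, -0.6, -1.4]
gripper_width: 0.0152
```

Call:
jog_arm --pt "0 0 0.001 0 0 0 -1" --pt "0 0 0 0 0 0 -1"

```text
clock: 18.28
eef_pos: [0.4829, -0.0105, 0.0224]
eef_rot: [[-0.988, -0.119, 0.102], [-0.118, 0.993, 0.012], [-0.103, -0.0, -0.995]]
force: [0.5, 0.5, -0.9]
gripper_width: 0.0153
```

Call:
jog_arm --pt "0 0 0.001 0 0 0 -1" --pt "0 0 0 0 0 0 -1"

```text
clock: 18.45
eef_pos: [0.483, -0.0105, 0.0222]
eef_rot: [[-0.988, -0.119, 0.102], [-0.118, 0.993, 0.012], [-0.103, -0.001, -0.995]]
force: [-4.6, 0.3, 10.7]
gripper_width: 0.0154
```

Call:
jog_arm --pt "0 0 -0.0005 0 0 0 -0.45" --pt "0 0 0 0 0 0 -0.45" --pt "0 0 0 0 0 0 -0.45"

```text
clock: 18.7
eef_pos: [0.483, -0.0105, 0.0218]
eef_rot: [[-0.988, -0.119, 0.102], [-0.118, 0.993, 0.012], [-0.103, -0.0, -0.995]]
force: [-0.7, -0.4, 0.3]
gripper_width: 0.0235
```

Call:
jog_arm --pt "0 0 -0.01 0 0 0 -0.45" --pt "0 0 -0.025 0 0 0 -0.45" --pt "0 0 -0.035 0 0 0 0.2" --pt "0 0 -0.035 0 0.1 0 0.5" --pt "0 0 0 0 0 0 0.5"

```text
clock: 19.12
eef_pos: [0.476, -0.012, 0.1258]
eef_rot: [[-0.993, -0.119, 0.024], [-0.119, 0.993, 0.001], [-0.024, -0.002, -1.0]]
force: [2.8, 0.0, -1.0]
gripper_width: 0.0591
```

Run:
```python
from h import *
goal(m2w(-.0405,0),.05,96.97)
s=viewer.camera("scene")[:,:,::-1]
crop(s,222,175,125,127,5,"pics/s14.png")
```

```text
pos [ 0.476  -0.012   0.1258] mag [ 0.0244 -0.0081] F [ 2.8  0.  -1. ] w 0.0591 t 19.1167
tool delta (cur axes) [-0.0062  0.065   0.0759] (goal axes) [-0.0081  0.0649  0.0758] rotvec [-0.002   0.0241 -0.002 ]
```

View pics/s14.png

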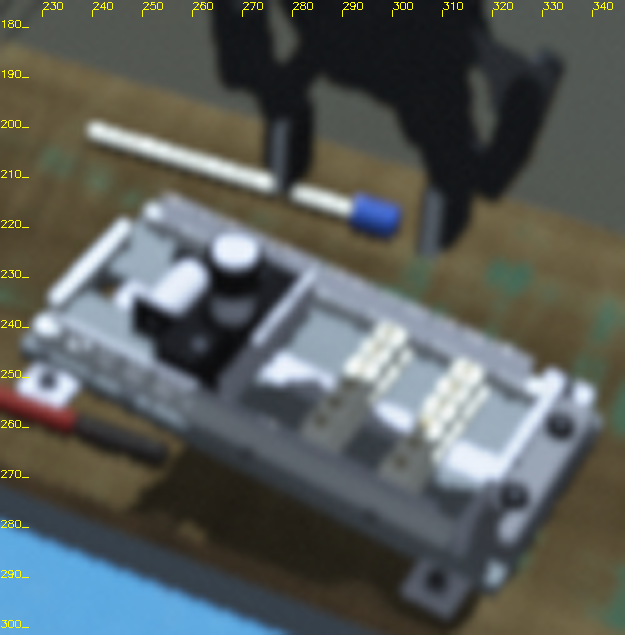

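Call:
jog_arm --pt "-0.004 0.03 0 0 0.015 0 0.5" --pt "-0.002 0.025 0 0 0 0 0.5" --pt "0 0.008 0 0 0 0 0.5" --pt "0 0 0 0 0 0 0.5" --pt "0 0 0 0 0 0 0.5"

```text
clock: 19.58
eef_pos: [0.4711, 0.0518, 0.1195]
eef_rot: [[-0.993, -0.121, 0.004], [-0.121, 0.993, 0.001], [-0.004, 0.001, -1.0]]
force: [-0.4, -0.4, 0.9]
gripper_width: 0.0639
```

Run:
```python
from h import *
goal(m2w(-.0388,0),.042,96.97)
```

```text
pos [0.4711 0.0518 0.1195] mag [-0.0395 -0.0052] F [-0.4 -0.4  0.9] w 0.0639 t 19.5833
tool delta (cur axes) [-0.0049 -0.0008  0.0775] (goal axes) [-0.0052 -0.0007  0.0775] rotvec [ 0.0007  0.0042 -0.0003]
```

Call:
jog_arm --pt "-0.005 -0.001 0.02 0 0.004 0 0.5" --pt "0 0 0.03 0 0 0 0.5" --pt "0 0 0.022 0 0 0 0.5" --pt "0 0 0.004 0 0 0 0.5" --pt "0 0 0 0 0 0 0.5"

```text
clock: 20.0
eef_pos: [0.4757, 0.0507, 0.0427]
eef_rot: [[-0.993, -0.118, -0.003], [-0.118, 0.993, 0.001], [0.003, 0.001, -1.0]]
force: [0.1, -0.5, -0.3]
gripper_width: 0.064
```

Call:
jog_arm --pt "0 0 0 0 0 0 0.5"

```text
clock: 20.08
eef_pos: [0.4772, 0.0509, 0.0445]
eef_rot: [[-0.993, -0.119, 0.001], [-0.119, 0.993, 0.001], [-0.001, 0.001, -1.0]]
force: [0.2, 0.7, 0.5]
gripper_width: 0.0638
```

Run:
```python
from h import *
goal(m2w(-.0388,0),.042,96.97)
```

```text
pos [0.4772 0.0509 0.0445] mag [-0.0379  0.0007] F [0.2 0.7 0.5] w 0.0638 t 20.0833
tool delta (cur axes) [0.0007 0.0009 0.0025] (goal axes) [0.0007 0.0009 0.0025] rotvec [ 0.0007  0.0013 -0.0027]
```

Call:
jog_arm --pt "0 0.0008 0.0015 0 0 0 0.5" --pt "0 0 0 0 0 0 -1" --pt "0 0 0 0 0 0 -1" --pt "0 0 0 0 0 0 -1" --pt "0 0 0 0 0 0 -1"

```text
clock: 20.5
eef_pos: [0.4772, 0.0518, 0.0434]
eef_rot: [[-0.993, -0.12, 0.002], [-0.12, 0.993, -0.0], [-0.002, -0.001, -1.0]]
force: [-1.1, -4.5, 6.6]
gripper_width: 0.0232
```

Call:
jog_arm --pt "0 0.001 0 0 0 0 -1" --pt "0 0.001 0 0 0 0 -1" --pt "0 0 0 0 0 0 -1"

```text
clock: 20.75
eef_pos: [0.477, 0.0533, 0.0434]
eef_rot: [[-0.993, -0.12, 0.002], [-0.12, 0.993, -0.001], [-0.002, -0.001, -1.0]]
force: [-1.1, -7.7, 5.7]
gripper_width: 0.0233
```

Call:
jog_arm --pt "0 0 -0.004 0 0 0 -1" --pt "0 0 -0.004 0 0 0 -1" --pt "0 0 -0.0035 0 0 0 -1" --pt "0 0 0 0 0 0 -1"

```text
clock: 21.08
eef_pos: [0.4768, 0.0533, 0.0541]
eef_rot: [[-0.993, -0.12, 0.002], [-0.12, 0.993, -0.001], [-0.001, -0.001, -1.0]]
force: [2.3, -6.9, -8.1]
gripper_width: 0.023
```

Call:
jog_arm --pt "0 -0.003 0 0 0 0 -1" --pt "0 -0.005 0 0 0 0 -1" --pt "0 -0.006 0 0 0 0 -1" --pt "0 -0.006 0 0 0 0 -1" --pt "0 -0.006 0 0 0 0 -1"

```text
clock: 21.5
eef_pos: [0.4801, 0.0273, 0.0536]
eef_rot: [[-0.993, -0.12, 0.002], [-0.12, 0.993, -0.001], [-0.002, -0.001, -1.0]]
force: [3.9, -6.0, -9.1]
gripper_width: 0.0232
```

Call:
jog_arm --pt "0 -0.006 0 0 0 0 -1" --pt "0 -0.006 0 0 0 0 -1" --pt "0 -0.006 0 0 0 0 -1" --pt "0 -0.006 0 0 0 0 -1" --pt "0 -0.005 0 0 0 0 -1"

```text
clock: 21.92
eef_pos: [0.4837, -0.0015, 0.0536]
eef_rot: [[-0.993, -0.12, 0.002], [-0.12, 0.993, -0.0], [-0.002, -0.001, -1.0]]
force: [4.5, -6.0, -9.9]
gripper_width: 0.0232
```

Run:
```python
from h import *
goal(m2w(.039,0),.054,96.97)
s=viewer.camera("scene")[:,:,::-1]
crop(s,222,175,125,127,5,"pics/s15.png")
```

```text
pos [ 0.4837 -0.0015  0.0536] mag [0.0149 0.0008] F [ 4.5 -6.  -9.9] w 0.0232 t 21.9167
tool delta (cur axes) [ 0.0007 -0.0241 -0.0004] (goal axes) [ 0.0008 -0.0241 -0.0004] rotvec [-0.0007  0.0019 -0.0016]
```

View pics/s15.png

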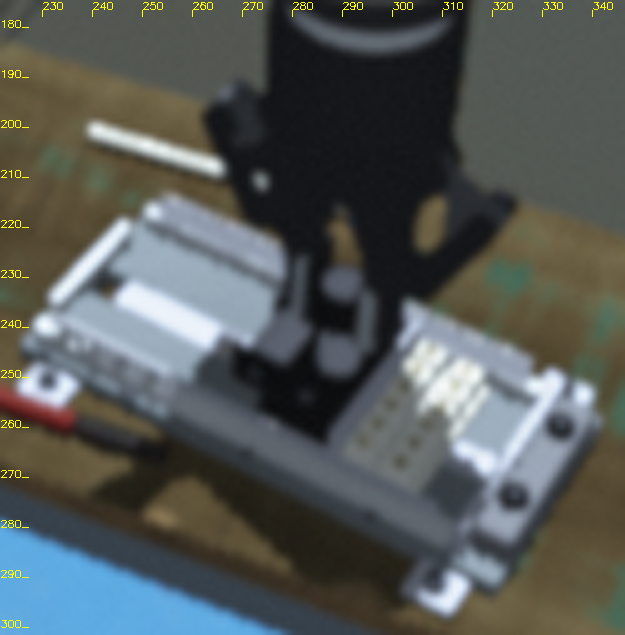

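Call:
jog_arm --pt "0.0005 -0.004 0 0 0 0 -1" --pt "0 -0.004 0 0 0 0 -1" --pt "0 -0.004 0 0 0 0 -1" --pt "0 -0.004 0 0 0 0 -1" --pt "0 -0.003 0 0 0 0 -1"

```text
clock: 22.38
eef_pos: [0.486, -0.0204, 0.0538]
eef_rot: [[-0.993, -0.12, 0.003], [-0.12, 0.993, -0.001], [-0.003, -0.001, -1.0]]
force: [4.0, -5.5, -9.2]
gripper_width: 0.0231
```

Call:
jog_arm --pt "0 -0.002 0 0 0 0 -1" --pt "0 -0.0015 0 0 0 0 -1" --pt "0 0 0 0 0 0 -1"

```text
clock: 22.63
eef_pos: [0.4865, -0.0241, 0.0538]
eef_rot: [[-0.993, -0.12, 0.003], [-0.12, 0.993, -0.001], [-0.003, -0.001, -1.0]]
force: [4.6, -7.2, -9.1]
gripper_width: 0.0226
```

Run:
```python
from h import *
goal(m2w(.039,0),.054,96.97)
```

```text
pos [ 0.4865 -0.0241  0.0538] mag [0.0376 0.0008] F [ 4.6 -7.2 -9.1] w 0.0226 t 22.6333
tool delta (cur axes) [ 0.0008 -0.0014 -0.0002] (goal axes) [ 0.0008 -0.0014 -0.0002] rotvec [-0.0013  0.0032 -0.0018]
```

Call:
jog_arm --pt "0 -0.001 0 0 0 0 -1" --pt "0 -0.001 0 0 0 0 -1" --pt "0 0 0 0 0 0 -1"

```text
clock: 22.88
eef_pos: [0.4866, -0.0253, 0.0537]
eef_rot: [[-0.993, -0.119, 0.003], [-0.119, 0.993, 0.0], [-0.003, -0.0, -1.0]]
force: [4.5, -3.6, -7.6]
gripper_width: 0.0228
```

Call:
jog_arm --pt "0 -0.001 0 0 0 0 -1" --pt "0 0 0 0 0 0 -1"

```text
clock: 23.05
eef_pos: [0.4866, -0.0255, 0.0537]
eef_rot: [[-0.993, -0.119, 0.003], [-0.119, 0.993, 0.001], [-0.003, 0.001, -1.0]]
force: [5.3, 0.7, -9.6]
gripper_width: 0.023
```

Call:
jog_arm --pt "0 0 0.0025 0 0 0 -1" --pt "0 0 0 0 0 0 -1" --pt "0 0 0 0 0 0 0.4" --pt "0 0 0 0 0 0 0.4" --pt "0 0 0 0 0 0 0.4"

```text
clock: 23.47
eef_pos: [0.485, -0.0256, 0.0515]
eef_rot: [[-0.993, -0.12, -0.0], [-0.12, 0.993, 0.001], [0.0, 0.001, -1.0]]
force: [-0.6, -0.8, -0.8]
gripper_width: 0.0583
```

Call:
jog_arm --pt "0 0 0 0 0 0 0.4" --pt "0 0 -0.02 0 0 0 0.4" --pt "0 0 -0.035 0 0 0 0.4" --pt "0 0 -0.04 0 0 0 0.4" --pt "0 0 -0.04 0 0 0 0.4"

```text
clock: 23.88
eef_pos: [0.4844, -0.0256, 0.1876]
eef_rot: [[-0.993, -0.119, -0.001], [-0.119, 0.993, 0.001], [0.001, 0.001, -1.0]]
force: [0.8, 0.2, -0.5]
gripper_width: 0.0597
```

Call:
jog_arm --pt "0 0.035 -0.02 0 0 0 0.4" --pt "0 0.04 -0.02 0 0 0 0.4" --pt "0 0.04 0 0 0 0 0.4" --pt "0 0.04 0 0 0 0 0.4" --pt "0 0.04 0 0 0 0 0.4"

```text
clock: 24.3
eef_pos: [0.4617, 0.1666, 0.2259]
eef_rot: [[-0.993, -0.119, 0.002], [-0.119, 0.993, 0.001], [-0.002, 0.001, -1.0]]
force: [0.7, 1.2, 1.3]
gripper_width: 0.0595
```

Call:
jog_arm --pt "0.02 0.035 0 0 0 0 0.4" --pt "0.02 0.035 0 0 0 0 0.4" --pt "0 0 0 0 0 0 0.4" --pt "0 0 0 0 0 0 0.4"

```text
clock: 24.63
eef_pos: [0.413, 0.2312, 0.2254]
eef_rot: [[-0.992, -0.124, 0.001], [-0.124, 0.992, 0.001], [-0.001, 0.001, -1.0]]
force: [-0.2, 0.5, 0.5]
gripper_width: 0.0602
```

Run:
```python
from h import *
s=viewer.camera("scene")[:,:,::-1];t=viewer.camera("top")[:,:,::-1]
cv2.imwrite("pics/tfull.png",t)
crop(s,222,175,125,127,5,"pics/s16.png")
crop(t,245,178,96,76,8,"pics/t16.png")
```

```text
(no output)
```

View pics/s16.png

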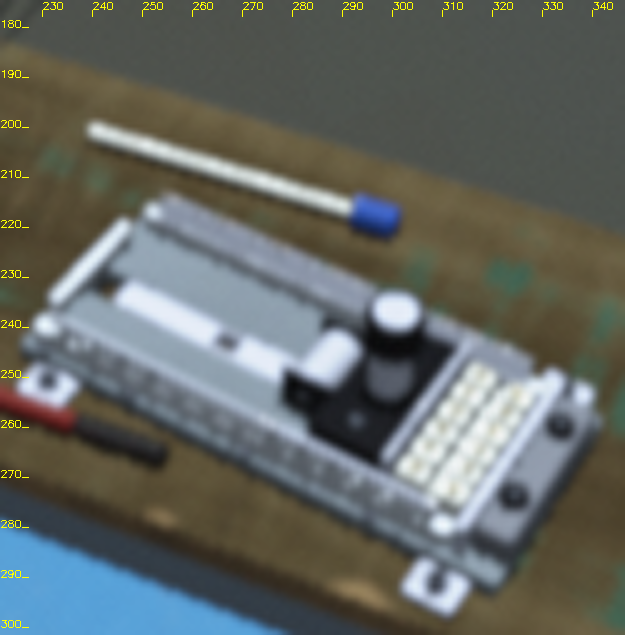

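View pics/t16.png

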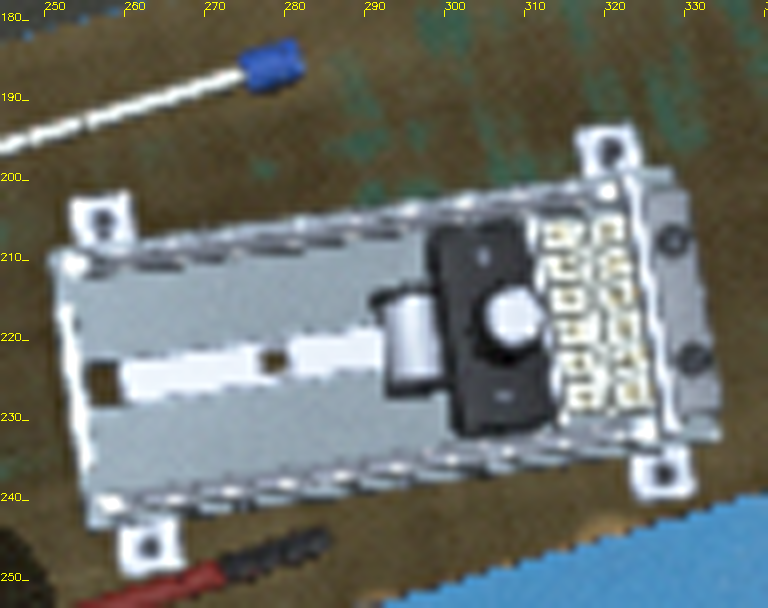

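View pics/tfull.png

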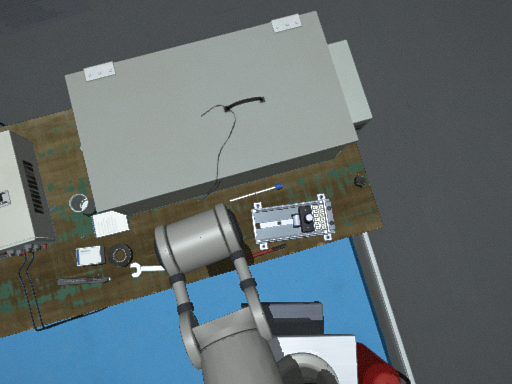

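Run:
```python
from h import *
p=plane("top",(308.6,216.9),.076);print("knob",w2m(p),"travel",.075-w2m(p)[0])
def q(x,y):return (245+x/8-.5,178+y/8-.5)
for n,e in (("A",[(558,222),(588,408)]),("B",[(605,217),(634,398)])):
    a,b=[w2m(plane("top",q(*k),.027)) for k in e];print(n,a,b,(a+b)/2,np.degrees(np.arctan2(*(a-b))))
print(ctrl.observe()["force"])
ctrl.job_done()
```

```text
knob [0.03909645 0.0010525 ] travel 0.0359035480872325
A [0.06903135 0.03565441] [ 0.06907396 -0.03315081] [0.06905265 0.0012518 ] -0.0354862406957036
B [0.08646749 0.03511722] [ 0.08631077 -0.03186869] [0.08638913 0.00162427] 0.1340481921957356
[ 0.1306546   0.1801662  -0.35441619]
the job is handed in; nothing more can be done
```

The tester is reloaded and handed in at about 24.7 s, well inside the 72 s limit; the hand-in gave no verdict.

- **Drawing back:** I gripped the knob and drew the follower back until the pin dropped into its hole at about 0.115 m travel. It stayed there by itself when I let go.
- **Strips:** I laid both strips crosswise in the track. For the far one I leaned the wrist away from the water bath. The top view at that point showed roughly 20 mm between wrist and bath.
- **Easing forward:** I lifted the plunger about 10 mm and eased the follower forward by hand at no more than about 75 mm/s. I let go only once the pull had fallen to about 0 N.

My last checks, from the top view:
- **Follower:** travel is 0.0359 m, against the expected 0.036.
- **Strips:** they sit at x = 69 and 86 mm in the magazine. They are off centre by less than 2 mm and off square by less than 0.2°. Flatness I judged by eye from the scene view and from the contact heights when I set them down.
- **Robot:** the arm is clear, with no contact force.
- **Bystanders:** the thermometer case is where it started. Of the probe and the spanner I saw only part, and those parts looked unmoved. The arm hid the hex key in the last view, so I did not confirm that one, though I never touched it.

The only differences I noticed were about 1–2 mm between image measurements and tool positions, which is within the calibration. I saw no failed checks.

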